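# Close up the press moulds in their drawer

### The arm

A 7-joint arm with a two-finger parallel gripper is mounted at the origin on a cart in front of the work surface, level with it; the furniture and walls round the work are solid. World frame = base frame: x ahead of the robot, y to its left, z up, the work surface at z = 0. Lengths are in m, angles in rad, forces in N, time in s.
With the tool pointing down it reaches from about 0.4 to 0.85 m from the base axis. Payload 10.4 kg.
Tool frame: the origin (TCP) lies midway between the tips of the shut fingers; the grasp point (between the pads) lies 19 mm behind it; y points along the fingers, x is the direction in which the jaws open and shut, and the axes are right-handed (so a half turn about y gives the same grasp; the last joint's range is limited). The gripper opens to 87 mm and grips with 3 to 60 N. Pads are 19 mm wide; open, the fingers measure 117 mm over their backs; the gripper's body (75 mm by 190 mm) begins 51 mm behind the grasp point.
Start: joints at [1.121, 0.332, -0.065, 1.46, 0.022, 1.35, -0.088], TCP at [0.259, -0.569, 0.223] pointing down, gripper open.
Joint ranges: [-2.6, 2.6], [-0.5, 2.12], [-1.47, 1.34], [0.16, 2.42], [-1.27, 4.41], [0.06, 2.06], [-2.6, 2.6]. Speed limits (rad/s): [2.22, 2.22, 2.79, 2.79, 3.14, 3.14, 3.14].

### API

Orientations are given as a unit quaternion [x, y, z, w].
In Python, from bench import * gives the robot as it stands.
- The arm moves only by the tool jog_arm, never from a script. Its argument "commands" is a list of rows, each an object with "translation": the shift along the world's x, y, z in mm, a list of three; "twist": the turn about the world's z in rad. A call has 1 to 20 rows; each row shifts and turns the commanded pose from where the row before left it; what a row does not reach is not made up. A row lasts 1/10 s, in which the tool goes at most 50 mm and 8.59 degrees, less where a joint would pass 70% of its speed; a pose out of reach is approached as far as the arm can. A call is refused whole if a number of a shift passes 50 or a number of a turn 0.15, either way. A call with a gripper value outside its range is refused whole. "grip" is the closure, from 0 (fully open) to 1 (shut), set as the call begins (left out, the last holds). The fingers move at their own pace and stop on an object; "grip_force" is the grip in N (left out, the last holds). Time passes only in rows, so rows that do not move let the fingers close. It gives the time, the measured TCP pose, the force and the opening at its end, in the units of the state.
- read_state(): the state, without advancing time (a new reading comes with each control period).
- camera(name): name is "scene" or "top" or "wrist"; returns a dict with "img" (420x560x3 uint8, red, green, blue), "fx", "fy", "cx", "cy" (pixels), "cam_to_world" (4x4, takes a point from camera to world coordinates). Camera axes: x right, y down, z forward; pixel columns grow to the right and rows downward; lengths in m; the calibration is good to about 2 mm. A picture is of the moment at which its call begins. There is no depth.
- close_job(): hands the job in, once; it reports no verdict.
The state is a dict: "time": time; "joint_positions": joint angles; "joint_vel": joint speeds; "joint_torque": joint torques, N m; "ee_pos": TCP position; "eef_rot": TCP orientation; "ft_force": force on the tool from outside, world axes, zero at the start; "torque": the same for the moment, N m; "width": finger opening in m.
Only numpy, scipy, OpenCV 4.12 (cv2) and the standard library are available. Lean on these libraries where they do the work, as an engineer would, in place of code of your own. Each camera call takes 0.05 s, during which the arm holds its last target.

### The job

The plaster press moulds have dried and are to be stored closed, so that they neither warp nor chip. Pull open the drawer of the mould chest, where their base halves stand keys up, lay the two flat tools left on the bases on top of the chest, and set every cap half that lies out on the table onto its own base, the one of the same outline, turned the same way round and fully home on the keys. When these caps are home push the drawer fully shut; bases without a cap stay in it as they are, and leave the other things on the table alone.

Things in the scene. Friction and masses are not known exactly. Their poses are not given: they have to be found in the camera images.
- mould_drawer (a joint): drawer of the mould chest: metres pulled out, 0 = fully home, 0.18 = end stop; slides level with a few N of friction and stays where left. The chest is a wooden box fixed to the table, 240 mm deep, 302 mm wide, its top 95.5 mm above the table. With the drawer going home, things standing higher than 81 mm above the table do not pass under the chest's top.
- drawer_handle (a point): middle of the drawer's steel bow handle, a level round bar 10 mm thick, 88 mm straight, lying along this frame's y, 38 mm in front of the drawer front and 66 mm above the table. The drawer opens along this frame's -x (towards the robot); z is up. The frame travels with the drawer.
- drawer_floor (a point): point on the drawer floor (17 mm above the table), mid-width, 66 mm behind the inner face of the drawer front, 82 mm behind its outer face; axes as the handle's; travels with the drawer. The bases stand in a row along y near it, clear of the chest when pulled out 0.15 or more. Inside, the drawer is 252 mm wide, 196 mm deep; its front rises to 79 mm, sides to 57 mm above the table.
- cap_round_mid (a point): cap half, off-white plaster, of the mould with a half-round end. Lies flat on its face. Body 48 x 48 mm (y = -36 to 12 mm), the special end reaching y = 36; 32 mm high, 0.1 to 0.2 kg. Point: its centre, 16 mm above its face; x across the 48 mm width (grip the straight sides near y = -12), y towards the special end, z up. Face has 3 sockets to fit its own base's keys. Absent in some starts.
- base_round_face (a point): base half of the mould with a half-round end, loose in the drawer: outline as its cap, 28 mm high. Point: centre of its upper face, axes as its cap's. 3 domed keys 6.5 mm high, 11 mm wide at x, y = (-12.5,-24.5), (12.5,-24.5), (-12.5,0.5) mm; cap sockets are 14 wide. Cap home: axes agree, its centre 16 mm above this point, play 1.5 mm; turned wrongly or on another base it stands 6.5 mm proud and jams the drawer.
- cap_point_mid (a point): cap half, off-white plaster, of the mould with a pointed end. Lies flat on its face. Body 48 x 48 mm (y = -36 to 12 mm), the special end reaching y = 36; 32 mm high, 0.1 to 0.2 kg. Point: its centre, 16 mm above its face; x across the 48 mm width (grip the straight sides near y = -12), y towards the special end, z up. Face has 3 sockets to fit its own base's keys. Absent in some starts.
- base_point_face (a point): base half of the mould with a pointed end, loose in the drawer: outline as its cap, 28 mm high. Point: centre of its upper face, axes as its cap's. 3 domed keys 6.5 mm high, 11 mm wide at x, y = (-12.5,-24.5), (12.5,-24.5), (12.5,0.5) mm; cap sockets are 14 wide. Cap home: axes agree, its centre 16 mm above this point, play 1.5 mm; turned wrongly or on another base it stands 6.5 mm proud and jams the drawer.
- cap_neck_mid (a point): cap half, off-white plaster, of the mould with a narrow square neck (26 mm wide). Lies flat on its face. Body 48 x 48 mm (y = -36 to 12 mm), the special end reaching y = 36; 32 mm high, 0.1 to 0.2 kg. Point: its centre, 16 mm above its face; x across the 48 mm width (grip the straight sides near y = -12), y towards the special end, z up. Face has 3 sockets to fit its own base's keys. Absent in some starts.
- base_neck_face (a point): base half of the mould with a narrow square neck (26 mm wide), loose in the drawer: outline as its cap, 28 mm high. Point: centre of its upper face, axes as its cap's. 3 domed keys 6.5 mm high, 11 mm wide at x, y = (-12.5,-24.5), (12.5,-24.5), (0,25) mm; cap sockets are 14 wide. Cap home: axes agree, its centre 16 mm above this point, play 1.5 mm; turned wrongly or on another base it stands 6.5 mm proud and jams the drawer.
- wooden_rib_mid (a point): wooden throwing rib, a flat oval of pale wood, 49 x 99 x 8 mm, left lying flat across the keys of two bases in the drawer, lengthways along the drawer's width. Point: its centre; x across the width (grip here), y lengthways, z up. Light (under 50 g).
- rubber_kidney_mid (a point): red rubber kidney scraper, a flat kidney-shaped piece, 51 x 110 x 8 mm, left lying flat across the keys of two bases in the drawer, lengthways along the drawer's width. Point: its centre; x across the width (grip here), y lengthways, z up. Light (under 50 g).
- chest_top (a point): middle of the chest's flat top, 95.5 mm above the table; x points from its front edge to its back edge (which lie at x = -123 and 123 mm), y along its width (edges at -151 and 151 mm). A brush and a needle tool, fixed there, lie on the rear half.
- oxide_bottle: bystander: a small brown bottle with black cap, 38 mm wide, 76 mm high; origin under its centre
- clay_model_face (a point): obstacle, fixed: middle of the near end (160 mm wide, 245 mm high, running from x, y = 0.536, 0.308 to 0.634, 0.182) of the big clay model of a kiln with two chimneys; its block runs on from there to the rear left at 38 degrees to x. Keep the gripper clear of it. On the other side, right of the chest, stands a banding wheel, 243 mm wide and 108 mm high, at 0.735, -0.40.
- wood_block: bystander: a plain pine block, 45 x 90 mm, 30 mm high; origin under its centre
Things that resemble listed ones, but are neither listed nor needed, are in the scene too. What is shaped like the part that bears cap_point_mid but blue is not meant. What is shaped like the part that bears cap_round_mid but turquoise is not meant.

How it is judged:
On the way, in this order (a step that is already met when the one before it is completed fails the run):
1. the drawer is pulled open (more than 120 mm) (value of joint mould_drawer above 0.12 m), for 0.2 s.
2. every cap that lay on the table sits home on its own base while the drawer is open (x of cap_round_mid in the frame of base_round_face between -0.0035 and 0.0035 m and y of cap_round_mid in the frame of base_round_face between -0.0035 and 0.0035 m and z of cap_round_mid in the frame of base_round_face between 0.0135 and 0.0185 m and angle between the y axis of cap_round_mid and the y axis of base_round_face, either way round below 0.09 rad and angle between the z axis of cap_round_mid and the z axis of base_round_face, either way round below 0.05 rad and x of cap_point_mid in the frame of base_point_face between -0.0035 and 0.0035 m and y of cap_point_mid in the frame of base_point_face between -0.0035 and 0.0035 m and z of cap_point_mid in the frame of base_point_face between 0.0135 and 0.0185 m and angle between the y axis of cap_point_mid and the y axis of base_point_face, either way round below 0.09 rad and angle between the z axis of cap_point_mid and the z axis of base_point_face, either way round below 0.05 rad and x of cap_neck_mid in the frame of base_neck_face between -0.0035 and 0.0035 m and y of cap_neck_mid in the frame of base_neck_face between -0.0035 and 0.0035 m and z of cap_neck_mid in the frame of base_neck_face between 0.0135 and 0.0185 m and angle between the y axis of cap_neck_mid and the y axis of base_neck_face, either way round below 0.09 rad and angle between the z axis of cap_neck_mid and the z axis of base_neck_face, either way round below 0.05 rad and value of joint mould_drawer above 0.1 m), for 0.2 s.
At the end, for the whole second after the job is handed in: Each cap present sits on its own base (centres within 3.5 mm, faces met within 2.5 mm, turned alike within 0.09 rad), all bases stand flat in the drawer, the flat tools lie on the chest (centres over its top, at most 30 mm up), and the drawer is home within 6 mm and at rest (x of cap_round_mid in the frame of base_round_face between -0.0035 and 0.0035 m and y of cap_round_mid in the frame of base_round_face between -0.0035 and 0.0035 m and z of cap_round_mid in the frame of base_round_face between 0.0135 and 0.0185 m and angle between the y axis of cap_round_mid and the y axis of base_round_face, either way round below 0.09 rad and angle between the z axis of cap_round_mid and the z axis of base_round_face, either way round below 0.05 rad and x of cap_point_mid in the frame of base_point_face between -0.0035 and 0.0035 m and y of cap_point_mid in the frame of base_point_face between -0.0035 and 0.0035 m and z of cap_point_mid in the frame of base_point_face between 0.0135 and 0.0185 m and angle between the y axis of cap_point_mid and the y axis of base_point_face, either way round below 0.09 rad and angle between the z axis of cap_point_mid and the z axis of base_point_face, either way round below 0.05 rad and x of cap_neck_mid in the frame of base_neck_face between -0.0035 and 0.0035 m and y of cap_neck_mid in the frame of base_neck_face between -0.0035 and 0.0035 m and z of cap_neck_mid in the frame of base_neck_face between 0.0135 and 0.0185 m and angle between the y axis of cap_neck_mid and the y axis of base_neck_face, either way round below 0.09 rad and angle between the z axis of cap_neck_mid and the z axis of base_neck_face, either way round below 0.05 rad and z of base_round_face in the frame of drawer_floor between 0.025 and 0.031 m and y of base_round_face in the frame of drawer_floor between -0.13 and 0.13 m and x of base_round_face in the frame of drawer_floor between -0.06 and 0.13 m and z of base_point_face in the frame of drawer_floor between 0.025 and 0.031 m and y of base_point_face in the frame of drawer_floor between -0.13 and 0.13 m and x of base_point_face in the frame of drawer_floor between -0.06 and 0.13 m and z of base_neck_face in the frame of drawer_floor between 0.025 and 0.031 m and y of base_neck_face in the frame of drawer_floor between -0.13 and 0.13 m and x of base_neck_face in the frame of drawer_floor between -0.06 and 0.13 m and x of wooden_rib_mid in the frame of chest_top between -0.12 and 0.12 m and y of wooden_rib_mid in the frame of chest_top between -0.15 and 0.15 m and z of wooden_rib_mid in the frame of chest_top between 0 and 0.03 m and linear speed of each of wooden_rib, rubber_kidney, oxide_bottle, wood_block below 0.02 m/s and x of rubber_kidney_mid in the frame of chest_top between -0.12 and 0.12 m and y of rubber_kidney_mid in the frame of chest_top between -0.15 and 0.15 m and z of rubber_kidney_mid in the frame of chest_top between 0 and 0.03 m and value of joint mould_drawer below 0.006 m and velocity of joint mould_drawer below 0.01 m/s); the robot touches nothing.
It fails at once if the small bottle is knocked over or shoved more than 30 mm (distance of oxide_bottle from where it was at the start of the episode above 0.03 m or angle between oxide_bottle's own z axis and vertical above 0.5 rad).
It fails at once if the wood block is knocked over or shoved more than 30 mm (distance of wood_block from where it was at the start of the episode above 0.03 m or angle between wood_block's own z axis and vertical above 0.5 rad).
Of cap_round, cap_point, cap_neck only 2 to 3 are there at a start; the rules pass over those that are not, and their reading is None.
At some moment in a run one of cap_round, cap_point, cap_neck may be knocked a few centimetres aside while the robot is not near it.
It also fails if it takes over 208 s, if anything falls off the work surface, if the arm or the gripper's body presses on something with over 40 N, if the wrist force passes 120 N, or if a joint passes its speed limit or range.

## Working session

There is one attempt and no reset: what is moved stays moved. The work goes in short steps, Python scripts to look and compute and a tool call to move; the robot and the scene stay as the last step left them, time stands still between calls to the robot, and variables do not carry over. Pictures are saved under pics/ and viewed, and the job is handed in when it is done.

Besides the shell and the picture viewer there is one more tool, called after "Request:" by a JSON object that holds its "method" and its "body", one argument or row to a line. jog_arm: Moves the arm, as the interface text tells. Its arguments: {"type":"object","properties":{"commands":{"type":"array"},"grip":{"type":"number"},"grip_force":{"type":"number"}},"required":["commands"]}

```bash
ls; mkdir -p pics; cat > h.py <<'E'
from bench import *
import numpy as np, cv2
def snap(n,f):
    c=camera(n); cv2.imwrite('pics/'+f,cv2.cvtColor(c['img'],cv2.COLOR_RGB2BGR)); 
    np.savez('pics/'+f[:-4]+'.npz',**c); return c
def load(f): return dict(np.load('pics/'+f+'.npz'))
def ray(c,u,v,z):
    T=np.array(c['cam_to_world']); d=T[:3,:3]@np.array([(u-c['cx'])/c['fx'],(v-c['cy'])/c['fy'],1.]); o=T[:3,3]
    return o+d*(z-o[2])/d[2]
def proj(c,p):
    T=np.array(c['cam_to_world']); q=T[:3,:3].T@(np.array(p)-T[:3,3]); return c['fx']*q[0]/q[2]+c['cx'],c['fy']*q[1]/q[2]+c['cy']
E
python3 - <<'E'
from h import *
for n in ['scene','top','wrist']:
    c=snap(n,n+'0.png'); print(n,c['fx'],c['cx'],c['cy'],np.round(c['cam_to_world'],3).tolist())
print(read_state())
E
```

```text
pics
scene 529.69873840279 281.6401941935901 205.28135054951358 [[0.84, -0.343, 0.42, -0.096], [-0.542, -0.564, 0.624, -1.092], [0.023, -0.751, -0.659, 1.194], [0.0, 0.0, 0.0, 1.0]]
top 476.1489730131153 275.3391182249231 206.524124278007 [[-0.025, -0.985, 0.173, 0.373], [-1.0, 0.025, -0.0, -0.053], [-0.004, -0.173, -0.985, 1.481], [0.0, 0.0, 0.0, 1.0]]
wrist 303.3008261293881 279.44197845569573 204.39567113978458 [[0.414, -0.876, -0.249, 0.326], [-0.91, -0.399, -0.111, -0.537], [-0.002, 0.272, -0.962, 0.383], [0.0, 0.0, 0.0, 1.0]]
{'time': 0.15, 'joint_positions': array([ 1.1213868 ,  0.33271052, -0.06470993,  1.46071553,  0.02159257,
        1.34991834, -0.08848401]), 'joint_vel': array([-0.00021482, -0.00173772, -0.00027192, -0.00147561,  0.00023507,
        0.00019782,  0.00094397]), 'joint_torque': array([ 1.58882740e-03, -6.23631263e+01,  2.52412021e-02, -3.90142608e+01,
       -6.12492696e-02,  3.72279889e-02,  8.20055720e-05]), 'ee_pos': array([ 0.25861975, -0.56866829,  0.22196254]), 'eef_rot': array([-0.59436788,  0.38307215, -0.38243082,  0.5947514 ]), 'ft_force': array([-0.32856374,  0.44214273, -0.32276829]), 'torque': array([0.00768094, 0.03115762, 0.02980658]), 'width': 0.08709833139664523}
```

View pics/scene0.png

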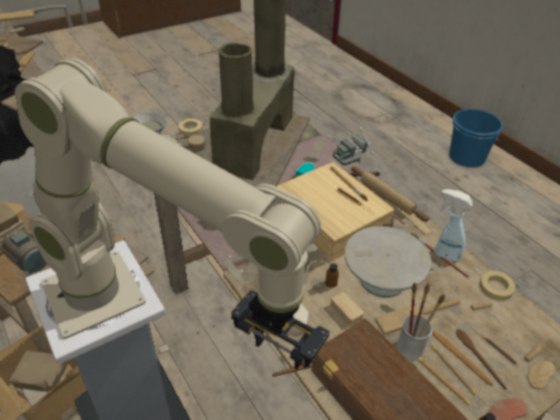

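View pics/top0.png

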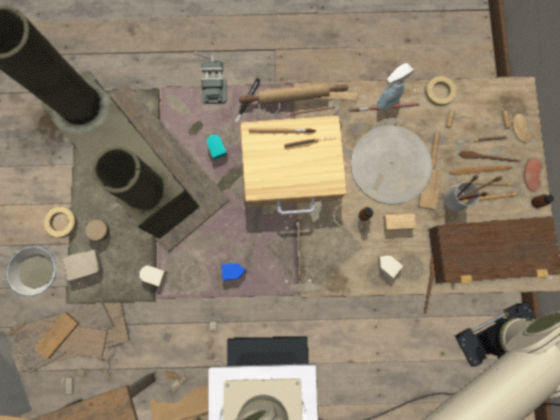

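```bash
python3 - <<'E'
from h import *
from scipy.spatial.transform import Rotation as R
print(R.from_quat(read_state()['eef_rot']).as_matrix().round(3))
i=cv2.imread('pics/top0.png'); cv2.imwrite('pics/topc.png',cv2.resize(i[200:390,60:460],(800,380),interpolation=cv2.INTER_CUBIC))
E
```

```text
[[ 0.414 -0.     0.91 ]
 [-0.91   0.001  0.414]
 [-0.001 -1.    -0.   ]]
```

View pics/topc.png

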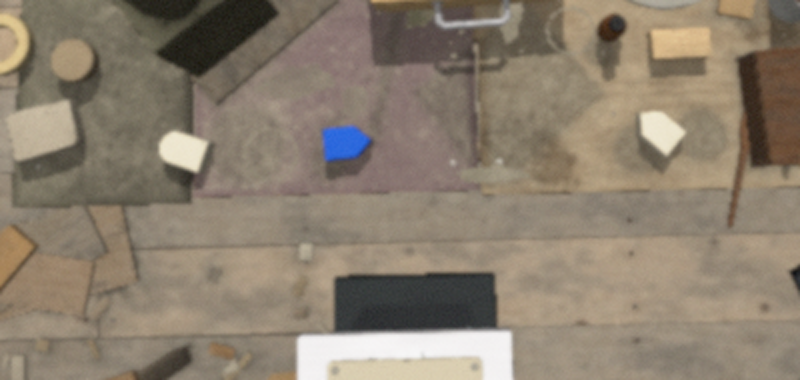

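```bash
cat >> h.py <<'E'
def blobs(c,mask,zt,amin=60,col=None):
    n,l,s,ct=cv2.connectedComponentsWithStats(mask.astype(np.uint8))
    out=[]
    for i in range(1,n):
        if s[i,4]<amin: continue
        out.append((ct[i],s[i],l==i))
    return out
E
python3 - <<'E'
from h import *
c=load('top0'); im=c['img'].astype(int)
m=(im.min(2)>170)&(im.max(2)-im.min(2)<60)
for ct,s,_ in blobs(c,m,.032): print('white',ct.round(1),s,ray(c,*ct,.032).round(3))
hsv=cv2.cvtColor(c['img'],cv2.COLOR_RGB2HSV)
m=(hsv[...,0]>15)&(hsv[...,0]<30)&(hsv[...,1]>90)&(hsv[...,2]>170)
for ct,s,mm in blobs(c,m,.0955,1500):
    cn=max(cv2.findContours(mm.astype(np.uint8),0,2)[0],key=cv2.contourArea)
    h=cv2.convexHull(cn)
    a=cv2.approxPolyDP(h,5,True)[:,0]; print('chest',ct,s)
    for p in a: print(p,ray(c,*p,.0955).round(3))
for n,p in [('handle',(280,209)),('hr',(316,207)),('bottle',(365,214)),('block',(400,221))]: print(n,ray(c,*p,.066).round(3))
i=cv2.imread('pics/top0.png'); cv2.imwrite('pics/topd.png',cv2.resize(i[105:225,220:420],(800,480),interpolation=cv2.INTER_CUBIC))
a=cv2.resize(i[255:300,130:180],(400,360),interpolation=cv2.INTER_CUBIC);b=cv2.resize(i[245:290,365:415],(400,360),interpolation=cv2.INTER_CUBIC)
cv2.imwrite('pics/caps0.png',np.hstack([a,b]))
E
```

```text
white [399.9  71.8] [388  63  25  19 235] [ 1.061 -0.468  0.032]
white [373.9 148. ] [365 139  20  17 121] [ 0.807 -0.368  0.032]
white [357.9 156.4] [352 151  13  13  78] [ 0.781 -0.317  0.032]
white [390.1 264.8] [381 256  21  21 283] [ 0.44  -0.395  0.032]
white [150.9 274.6] [140 266  23  19 305] [0.428 0.328 0.032]
white [ 29.1 290. ] [ 12 286  35   9 177] [0.392 0.692 0.032]
white [510.1 386.3] [ 451  346  109   74 2601] [ 0.082 -0.719  0.032]
white [262.5 389. ] [ 208  365  110   55 4639] [ 0.092 -0.003  0.032]
chest [293.52332312 161.11525366] [ 241  116  106   85 5874]
[338 116] [ 0.892 -0.251  0.095]
[345 193] [ 0.652 -0.261  0.095]
[246 200] [0.638 0.033 0.095]
[241 123] [0.877 0.045 0.095]
handle [ 0.613 -0.067  0.066]
hr [ 0.617 -0.176  0.066]
bottle [ 0.592 -0.322  0.066]
block [ 0.568 -0.425  0.066]
```

View pics/topd.png

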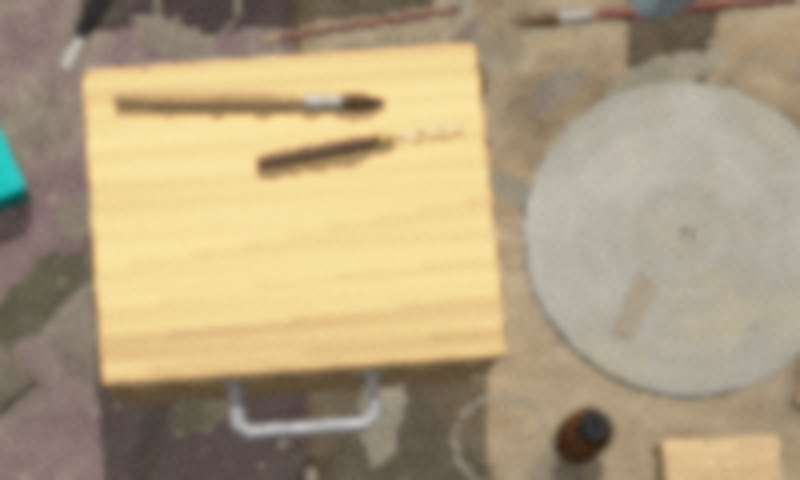

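View pics/caps0.png

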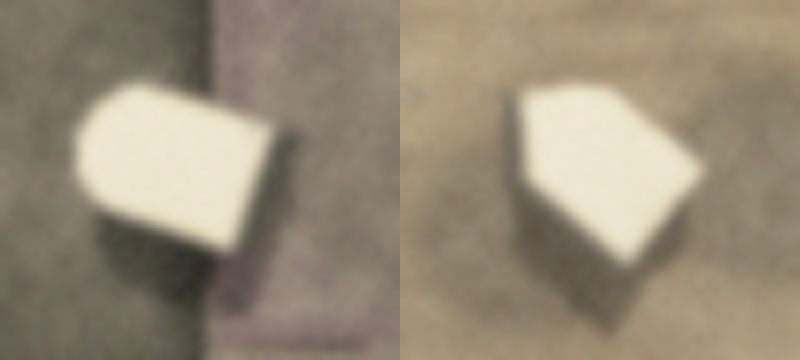

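```bash
python3 - <<'E'
from h import *
c=load('top0')
a=ray(c,220+237/4,105+429/4,.069);b=ray(c,220+378/4,105+425/4,.069);print(a,b,(a+b)/2)
E
```

```text
[ 0.60302283 -0.06430231  0.069     ] [ 0.60337251 -0.1702427   0.069     ] [ 0.60319767 -0.1172725   0.069     ]
```

Request:
{"method": "jog_arm", "body": {
  "commands": [
    {"translation": [25,40,0],"twist": 0.12},
    {"translation": [25,40,0],"twist": 0.12},
    {"translation": [25,40,0],"twist": 0.12},
    {"translation": [25,40,0],"twist": 0.12},
    {"translation": [25,40,0],"twist": 0.12},
    {"translation": [25,40,0],"twist": 0.12},
    {"translation": [25,40,0],"twist": 0.12},
    {"translation": [25,40,0],"twist": 0.12},
    {"translation": [25,40,0],"twist": 0.12},
    {"translation": [25,40,0],"twist": 0.11}
  ],
  "grip": 0.3
}}

```text
time: 1.15
ee_pos: [0.5093, -0.1673, 0.2226]
eef_rot: [0.707, 0.018, -0.018, -0.707]
ft_force: [1.2, -0.4, 0.1]
width: 0.0609
```

Request:
{"method": "jog_arm", "body": {
  "commands": [
    {"translation": [40,25,0],"twist": 0},
    {"translation": [40,25,0],"twist": 0},
    {"translation": [0,0,0],"twist": 0}
  ]
}}

```text
time: 1.45
ee_pos: [0.5918, -0.1132, 0.2212]
eef_rot: [-0.705, -0.019, 0.019, 0.708]
ft_force: [-2.1, 0.1, -0.0]
width: 0.0608
```

```bash
python3 - <<'E'
from h import *
c=snap('wrist','w1.png'); print(read_state()['ee_pos'])
E
```

```text
[ 0.58998787 -0.11591577  0.22132336]
```

View pics/w1.png

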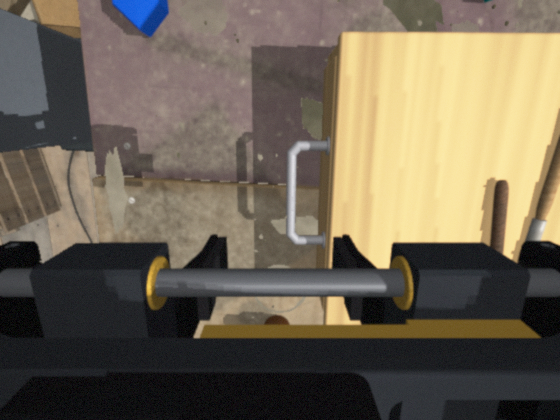

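```bash
python3 - <<'E'
from h import *
c=load('w1')
for p in [(293,148),(291,193),(294,240)]: print(ray(c,*p,.069).round(4))
for p in [(343,33),(328,320)]: print(ray(c,*p,.0955).round(4))
E
```

```text
[ 0.6022 -0.0652  0.069 ]
[ 0.6032 -0.1124  0.069 ]
[ 0.6099 -0.1657  0.069 ]
[0.6372 0.0355 0.0955]
[ 0.6515 -0.2472  0.0955]
```

Request:
{"method": "jog_arm", "body": {
  "commands": [
    {"translation": [14,1,0],"twist": 0},
    {"translation": [0,0,-20],"twist": 0},
    {"translation": [0,0,-40],"twist": 0},
    {"translation": [0,0,-40],"twist": 0},
    {"translation": [0,0,-34],"twist": 0},
    {"translation": [0,0,-20],"twist": 0},
    {"translation": [0,0,-20],"twist": 0},
    {"translation": [0,0,0],"twist": 0}
  ],
  "grip": 0.63
}}

```text
time: 2.3
ee_pos: [0.6, -0.1191, 0.0459]
eef_rot: [-0.707, -0.014, 0.018, 0.707]
ft_force: [-1.1, 0.2, -0.2]
width: 0.0327
```

Request:
{"method": "jog_arm", "body": {
  "commands": [
    {"translation": [0,0,0],"twist": 0},
    {"translation": [0,0,0],"twist": 0},
    {"translation": [0,0,0],"twist": 0},
    {"translation": [0,0,0],"twist": 0}
  ],
  "grip": 1,
  "grip_force": 30
}}

```text
time: 2.7
ee_pos: [0.6034, -0.1182, 0.0497]
eef_rot: [0.707, 0.017, -0.016, -0.707]
ft_force: [-0.4, 0.3, 4.4]
width: 0.0092
```

Request:
{"method": "jog_arm", "body": {
  "commands": [
    {"translation": [-10,-0.5,0],"twist": 0},
    {"translation": [-18,-0.8,0],"twist": 0},
    {"translation": [-18,-0.8,0],"twist": 0},
    {"translation": [-18,-0.8,0],"twist": 0},
    {"translation": [-18,-0.8,0],"twist": 0},
    {"translation": [-18,-0.8,0],"twist": 0},
    {"translation": [-18,-0.8,0],"twist": 0},
    {"translation": [-18,-0.8,0],"twist": 0},
    {"translation": [-18,-0.8,0],"twist": 0},
    {"translation": [-14,-0.6,0],"twist": 0},
    {"translation": [-6,0,0],"twist": 0},
    {"translation": [0,0,0],"twist": 0}
  ]
}}

```text
time: 3.9
ee_pos: [0.4294, -0.1265, 0.0496]
eef_rot: [0.708, 0.017, -0.015, -0.706]
ft_force: [3.0, -2.5, 3.0]
width: 0.009
```

Release and rise, out of the way for a look.

Request:
{"method": "jog_arm", "body": {
  "commands": [
    {"translation": [0,0,0],"twist": 0},
    {"translation": [0,0,0],"twist": 0},
    {"translation": [0,0,20],"twist": 0},
    {"translation": [0,0,40],"twist": 0},
    {"translation": [0,0,40],"twist": 0},
    {"translation": [0,0,40],"twist": 0},
    {"translation": [0,-40,30],"twist": 0},
    {"translation": [0,-40,0],"twist": 0},
    {"translation": [0,-20,0],"twist": 0},
    {"translation": [0,0,0],"twist": 0}
  ],
  "grip": 0.6
}}

```text
time: 4.9
ee_pos: [0.4277, -0.228, 0.2179]
eef_rot: [-0.707, -0.014, 0.015, 0.707]
ft_force: [-0.7, -0.4, -0.2]
width: 0.0347
```

```bash
python3 - <<'E'
from h import *
c=snap('wrist','w2.png');snap('top','t2.png'); print(read_state()['ee_pos'])
i=cv2.imread('pics/t2.png'); cv2.imwrite('pics/t2c.png',cv2.resize(i[180:300,200:400],(800,480),interpolation=cv2.INTER_CUBIC))
E
```

```text
[ 0.42850418 -0.22473813  0.21800351]
```

View pics/w2.png

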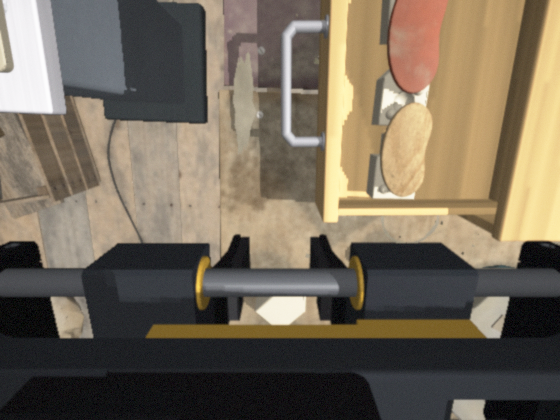

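View pics/t2c.png

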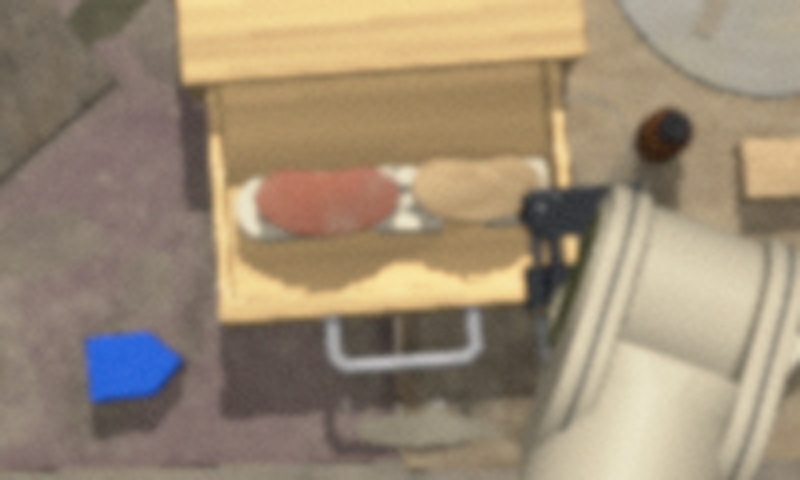

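Request:
{"method": "jog_arm", "body": {
  "commands": [
    {"translation": [30,-20,30],"twist": 0},
    {"translation": [30,-20,10],"twist": 0},
    {"translation": [30,0,0],"twist": 0},
    {"translation": [0,0,0],"twist": 0},
    {"translation": [0,0,0],"twist": 0}
  ],
  "grip": 0
}}

```text
time: 5.5
ee_pos: [0.5191, -0.2635, 0.2579]
eef_rot: [-0.706, -0.017, 0.018, 0.707]
ft_force: [-0.3, 0.1, 0.1]
width: 0.0667
```

```bash
python3 - <<'E'
from h import *
c=snap('wrist','w3.png'); print(read_state()['ee_pos'],c['cam_to_world'].round(3).tolist())
E
```

```text
[ 0.51853073 -0.26404768  0.25820925] [[0.999, 0.047, 0.012, 0.515], [0.049, -0.962, -0.269, -0.189], [-0.001, 0.27, -0.963, 0.419], [0.0, 0.0, 0.0, 1.0]]
```

View pics/w3.png

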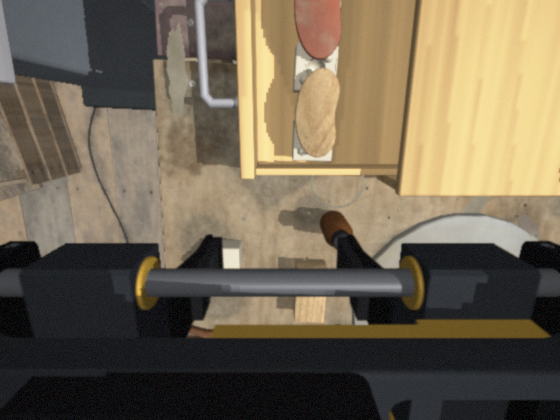

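```bash
python3 - <<'E'
from h import *
c=load('w3'); hsv=cv2.cvtColor(c['img'],cv2.COLOR_RGB2HSV)
print(hsv[110,318],hsv[90,320],hsv[140,318],hsv[110,370],hsv[110,275],hsv[30,318])
def rect(m,z):
    cn=max(cv2.findContours(m.astype(np.uint8),0,2)[0],key=cv2.contourArea)
    w=np.array([ray(c,*p,z)[:2] for p in cn[:,0].astype(float)],np.float32)*1000
    return cv2.minAreaRect(w), (w.min(0)+w.max(0))/2, w.min(0),w.max(0)
roi=np.zeros(hsv.shape[:2],bool); roi[60:162,288:346]=1
m=roi&(hsv[...,0]<20)&(hsv[...,1]>80)&(hsv[...,2]>120)
v=c['img'][0:180,230:420]; cv2.imwrite('pics/w3c.png',cv2.cvtColor(cv2.resize(v,None,fx=3,fy=3,interpolation=cv2.INTER_CUBIC),cv2.COLOR_RGB2BGR))
print(rect(m,.0575))
E
```

```text
[ 17  92 209] [ 19  92 213] [ 16  91 201] [ 18 110 162] [ 18 108 174] [  8 121 167]
(((557.6650390625, -178.96694946289062), (67.86515808105469, 110.73148345947266), 3.230703115463257), array([ 557.66504, -179.11647], dtype=float32), array([ 520.6662, -235.6537], dtype=float32), array([ 594.66394, -122.57924], dtype=float32))
```

View pics/w3c.png

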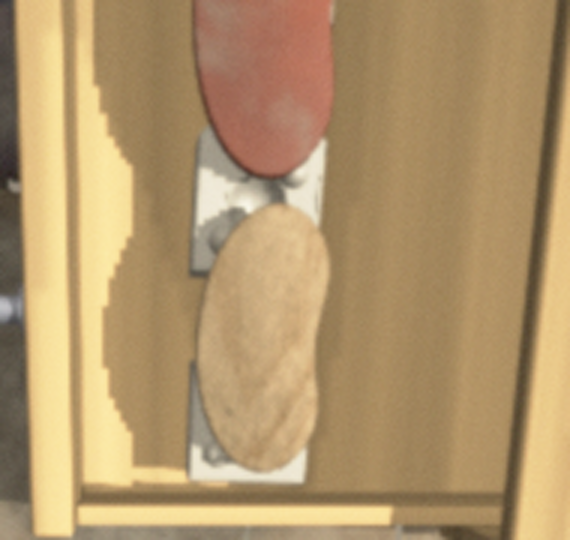

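```bash
python3 - <<'E'
from h import *
c=load('w3')
for p in [(282,203),(265,470),(197,345),(325,320),(330,260),(201,380)]: print(p,ray(c,230+p[0]/3,p[1]/3,.0585).round(4))
for p in [(265,178),(197,60),(333,60)]: print('k',ray(c,230+p[0]/3,p[1]/3,.0585).round(4))
E
```

```text
(282, 203) [ 0.5605 -0.1316  0.0585]
(265, 470) [ 0.5624 -0.2287  0.0585]
(197, 345) [ 0.5326 -0.1828  0.0585]
(325, 320) [ 0.5803 -0.1714  0.0585]
(330, 260) [ 0.58   -0.1501  0.0585]
(201, 380) [ 0.535  -0.1956  0.0585]
k [ 0.5536 -0.1235  0.0585]
k [ 0.5266 -0.0868  0.0585]
k [ 0.5743 -0.0844  0.0585]
```

Request:
{"method": "jog_arm", "body": {
  "commands": [
    {"translation": [19,42,0],"twist": -0.02},
    {"translation": [19,42,0],"twist": 0},
    {"translation": [0,0,-40],"twist": 0},
    {"translation": [0,0,-40],"twist": 0},
    {"translation": [0,0,-40],"twist": 0},
    {"translation": [0,0,-40],"twist": 0},
    {"translation": [0,0,-30],"twist": 0},
    {"translation": [0,0,-20],"twist": 0},
    {"translation": [0,0,0],"twist": 0}
  ],
  "grip": 0
}}

```text
time: 6.45
ee_pos: [0.554, -0.1808, 0.0462]
eef_rot: [-0.707, -0.008, 0.011, 0.708]
ft_force: [0.2, -0.4, 0.3]
width: 0.0871
```

Request:
{"method": "jog_arm", "body": {
  "commands": [
    {"translation": [0,0,0],"twist": 0},
    {"translation": [0,0,0],"twist": 0},
    {"translation": [0,0,0],"twist": 0},
    {"translation": [0,0,0],"twist": 0},
    {"translation": [0,0,0],"twist": 0}
  ],
  "grip": 1,
  "grip_force": 8
}}

```text
time: 6.95
ee_pos: [0.557, -0.1815, 0.0491]
eef_rot: [0.707, 0.009, -0.009, -0.707]
ft_force: [-0.5, 0.3, 0.4]
width: 0.055
```

Request:
{"method": "jog_arm", "body": {
  "commands": [
    {"translation": [0,0,0],"twist": 0},
    {"translation": [0,0,0],"twist": 0},
    {"translation": [0,0,0],"twist": 0}
  ]
}}

```text
time: 7.25
ee_pos: [0.5568, -0.1815, 0.0487]
eef_rot: [0.707, 0.009, -0.009, -0.707]
ft_force: [-1.3, 0.4, 2.1]
width: 0.0475
```

Request:
{"method": "jog_arm", "body": {
  "commands": [
    {"translation": [0,0,15],"twist": 0},
    {"translation": [0,0,35],"twist": 0},
    {"translation": [0,0,40],"twist": 0},
    {"translation": [5,0,10],"twist": 0.02},
    {"translation": [35,-2,0],"twist": 0},
    {"translation": [35,-3,0],"twist": 0},
    {"translation": [35,-3,0],"twist": 0},
    {"translation": [35,-2,0],"twist": 0},
    {"translation": [10,0,0],"twist": 0},
    {"translation": [0,0,0],"twist": 0},
    {"translation": [0,0,-25],"twist": 0},
    {"translation": [0,0,-20],"twist": 0},
    {"translation": [0,0,-4],"twist": 0},
    {"translation": [0,0,0],"twist": 0}
  ]
}}

```text
time: 8.65
ee_pos: [0.7109, -0.1917, 0.0996]
eef_rot: [-0.707, -0.016, 0.017, 0.707]
ft_force: [-0.9, -0.3, -0.3]
width: 0.0481
```

Request:
{"method": "jog_arm", "body": {
  "commands": [
    {"translation": [0,0,0],"twist": 0},
    {"translation": [0,0,0],"twist": 0},
    {"translation": [0,0,0],"twist": 0},
    {"translation": [0,0,30],"twist": 0},
    {"translation": [0,0,40],"twist": 0},
    {"translation": [-20,0,40],"twist": 0},
    {"translation": [-40,0,40],"twist": 0},
    {"translation": [-40,0,0],"twist": 0},
    {"translation": [-40,0,0],"twist": 0},
    {"translation": [-30,0,0],"twist": 0},
    {"translation": [0,0,0],"twist": 0},
    {"translation": [0,0,0],"twist": 0}
  ],
  "grip": 0
}}

```text
time: 9.85
ee_pos: [0.5464, -0.1917, 0.246]
eef_rot: [0.707, 0.017, -0.016, -0.706]
ft_force: [1.0, -0.6, -1.0]
width: 0.0869
```

```bash
python3 - <<'E'
from h import *
c=snap('wrist','w4.png'); print(read_state()['ee_pos'])
v=c['img'][0:240,170:560]; cv2.imwrite('pics/w4c.png',cv2.cvtColor(cv2.resize(v,None,fx=2,fy=2,interpolation=cv2.INTER_CUBIC),cv2.COLOR_RGB2BGR))
hsv=cv2.cvtColor(c['img'],cv2.COLOR_RGB2HSV)
m=((hsv[...,0]<12)|(hsv[...,0]>174))&(hsv[...,1]>85)&(hsv[...,2]>110); m[235:]=0
for ct,s,mm in blobs(c,m,.06,800):
    cn=max(cv2.findContours(mm.astype(np.uint8),0,2)[0],key=cv2.contourArea)
    w=np.array([ray(c,*p,.0585)[:2] for p in cn[:,0].astype(float)],np.float32)*1000
    print(ct,s,cv2.minAreaRect(w),w.min(0),w.max(0))
E
```

```text
[ 0.54695655 -0.19144815  0.2456051 ]
[289.70556469  68.73561869] [ 265   14   49  111 4259] ((549.6060791015625, -67.76588439941406), (49.953121185302734, 108.01871490478516), 0.7560537457466125) [ 524.5085   -121.746826] [575.0044   -13.700492]
```

View pics/w4c.png

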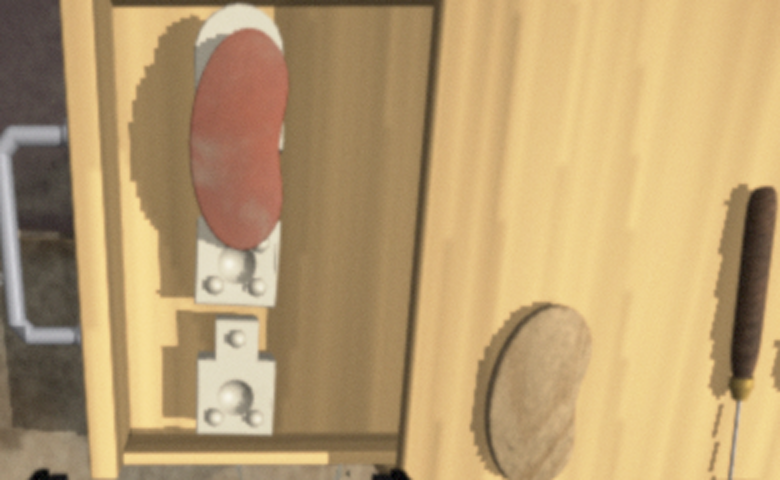

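Request:
{"method": "jog_arm", "body": {
  "commands": [
    {"translation": [1,42,0],"twist": -0.02},
    {"translation": [1,42,0],"twist": 0},
    {"translation": [1,40,0],"twist": 0},
    {"translation": [0,0,-40],"twist": 0},
    {"translation": [0,0,-40],"twist": 0},
    {"translation": [0,0,-40],"twist": 0},
    {"translation": [0,0,-40],"twist": 0},
    {"translation": [0,0,-24],"twist": 0},
    {"translation": [0,0,-13],"twist": 0},
    {"translation": [0,0,0],"twist": 0}
  ]
}}

```text
time: 10.9
ee_pos: [0.5491, -0.0668, 0.0464]
eef_rot: [-0.707, -0.009, 0.01, 0.708]
ft_force: [-0.7, -0.9, 0.7]
width: 0.087
```

Request:
{"method": "jog_arm", "body": {
  "commands": [
    {"translation": [0,0,0],"twist": 0},
    {"translation": [0,0,0],"twist": 0},
    {"translation": [0,0,0],"twist": 0},
    {"translation": [0,0,0],"twist": 0},
    {"translation": [0,0,0],"twist": 0},
    {"translation": [0,0,0],"twist": 0},
    {"translation": [0,0,0],"twist": 0},
    {"translation": [0,0,0],"twist": 0}
  ],
  "grip": 1,
  "grip_force": 8
}}

```text
time: 11.7
ee_pos: [0.5495, -0.0675, 0.0481]
eef_rot: [0.707, 0.009, -0.009, -0.707]
ft_force: [-0.2, -0.6, 2.2]
width: 0.0499
```

Request:
{"method": "jog_arm", "body": {
  "commands": [
    {"translation": [0,0,15],"twist": 0},
    {"translation": [0,0,35],"twist": 0},
    {"translation": [0,0,40],"twist": 0},
    {"translation": [5,6,10],"twist": 0.02},
    {"translation": [35,8,0],"twist": 0},
    {"translation": [35,8,0],"twist": 0},
    {"translation": [35,8,0],"twist": 0},
    {"translation": [35,6,0],"twist": 0},
    {"translation": [10,0,0],"twist": 0},
    {"translation": [0,0,0],"twist": 0},
    {"translation": [0,0,-25],"twist": 0},
    {"translation": [0,0,-20],"twist": 0},
    {"translation": [0,0,-4],"twist": 0},
    {"translation": [0,0,0],"twist": 0}
  ]
}}

```text
time: 13.1
ee_pos: [0.7036, -0.0317, 0.099]
eef_rot: [0.707, 0.016, -0.017, -0.707]
ft_force: [0.4, -0.3, -0.4]
width: 0.0499
```

Request:
{"method": "jog_arm", "body": {
  "commands": [
    {"translation": [0,0,0],"twist": 0},
    {"translation": [0,0,0],"twist": 0},
    {"translation": [0,0,0],"twist": 0},
    {"translation": [0,0,30],"twist": 0},
    {"translation": [0,-20,40],"twist": 0},
    {"translation": [-20,-40,40],"twist": 0},
    {"translation": [-40,-40,40],"twist": 0},
    {"translation": [-40,-30,0],"twist": 0},
    {"translation": [-40,-20,0],"twist": 0},
    {"translation": [-10,0,0],"twist": 0},
    {"translation": [0,0,0],"twist": 0},
    {"translation": [0,0,0],"twist": 0}
  ],
  "grip": 0
}}

```text
time: 14.3
ee_pos: [0.5697, -0.1627, 0.2317]
eef_rot: [-0.707, -0.017, 0.016, 0.707]
ft_force: [0.3, 0.8, 1.0]
width: 0.0871
```

```bash
python3 - <<'E'
from h import *
c=snap('wrist','w5.png'); print(read_state()['ee_pos'])
v=c['img'][0:240,170:560]; cv2.imwrite('pics/w5c.png',cv2.cvtColor(cv2.resize(v,None,fx=2,fy=2,interpolation=cv2.INTER_CUBIC),cv2.COLOR_RGB2BGR))
E
```

```text
[ 0.56992363 -0.16241139  0.23137622]
```

View pics/w5c.png

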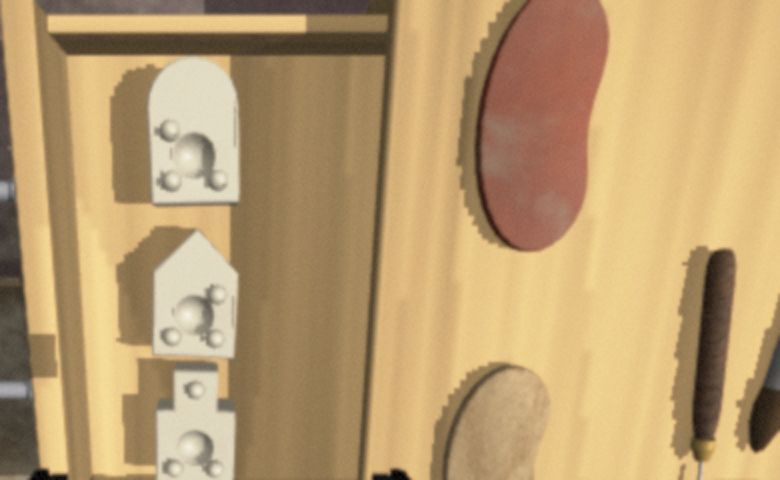

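```bash
cat >> h.py <<'E'
def plaster(c,z,roi,vmin=165,smax=50,show=None,flip=0):
    """roi: u0,v0,u1,v1. top-face rect in world mm"""
    hsv=cv2.cvtColor(c['img'],cv2.COLOR_RGB2HSV)
    m=(hsv[...,2]>=vmin)&(hsv[...,1]<smax)
    r=np.zeros_like(m); r[roi[1]:roi[3],roi[0]:roi[2]]=1; m=(m&r).astype(np.uint8)
    m=cv2.morphologyEx(m,cv2.MORPH_OPEN,np.ones((3,3)))
    cn=max(cv2.findContours(m,0,cv2.CHAIN_APPROX_NONE)[0],key=cv2.contourArea)
    h=cv2.convexHull(cn)[:,0].astype(float)
    w=np.array([ray(c,*p,z)[:2] for p in h],np.float32)*1000
    if show:
        v=c['img'].copy(); cv2.drawContours(v,[cn],-1,(255,0,0),1)
        v=v[roi[1]:roi[3],roi[0]:roi[2]]; cv2.imwrite(show,cv2.cvtColor(cv2.resize(v,None,fx=4,fy=4,interpolation=cv2.INTER_NEAREST),cv2.COLOR_RGB2BGR))
    return cv2.minAreaRect(w),w
E
python3 - <<'E'
from h import *
c=load('w5'); hsv=cv2.cvtColor(c['img'],cv2.COLOR_RGB2HSV)
for p in [(195,90),(195,180),(195,202)]: print(hsv[p[1]//2,170+p[0]//2])
for n,r in [('round',(235,15,300,112)),('point',(238,108,300,185))]:
    for vm in (150,165,180):
        a,w=plaster(c,.045,r,vm,70,'pics/b_%s_%d.png'%(n,vm)); print(n,vm,a,w.min(0),w.max(0))
keys={'point':[(171,337),(216,338),(217,295)],'round':[(172,180),(218,180),(169,130)]}
for n,k in keys.items():
    for p in k: print(n,p,ray(c,170+p[0]/2,p[1]/2,.049).round(4))
a=cv2.imread('pics/b_round_165.png');b=cv2.imread('pics/b_point_165.png')
h=max(a.shape[0],b.shape[0]);cv2.imwrite('pics/bb.png',np.hstack([cv2.copyMakeBorder(x,0,h-x.shape[0],0,0,0) for x in(a,b)]))
E
```

```text
[ 25  35 227]
[ 25  34 225]
[ 21  45 158]
round 150 ((549.1312255859375, -34.05031967163086), (47.83937072753906, 70.95511627197266), 3.1856908798217773) [525.2785  -70.48392] [574.936       1.4639636]
round 165 ((549.3993530273438, -33.821876525878906), (47.442928314208984, 70.62042999267578), 4.163450241088867) [525.29297 -70.48392] [574.8788      1.4639636]
round 180 ((549.418701171875, -33.58328628540039), (47.21340560913086, 70.05447387695312), 3.1856493949890137) [525.3512  -69.40255] [574.7648      1.4639636]
point 150 ((553.0203247070312, -119.00131225585938), (47.80072021484375, 70.16169738769531), 0.9831933379173279) [ 528.97864 -153.94836] [577.03503 -83.90161]
point 165 ((553.3587036132812, -118.94482421875), (70.08984375, 47.411170959472656), 89.74092864990234) [ 529.5408  -153.94836] [577.03503 -83.90161]
point 180 ((553.2680053710938, -119.42051696777344), (69.03414916992188, 47.171417236328125), 89.92084503173828) [ 529.6407  -153.94836] [576.8501  -84.90575]
point (171, 337) [ 0.5408 -0.1431  0.049 ]
point (216, 338) [ 0.5664 -0.1425  0.049 ]
point (217, 295) [ 0.5659 -0.1183  0.049 ]
round (172, 180) [ 0.5392 -0.0591  0.049 ]
round (218, 180) [ 0.5636 -0.0579  0.049 ]
round (169, 130) [ 0.537  -0.0347  0.049 ]
```

View pics/bb.png

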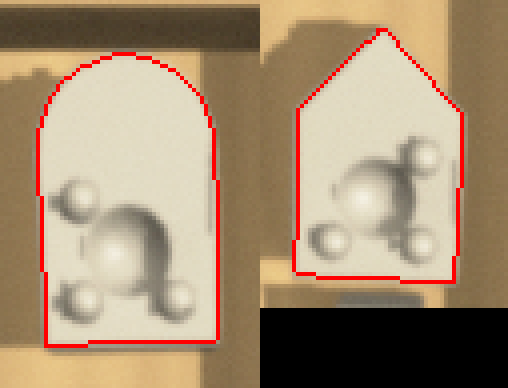

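Request:
{"method": "jog_arm", "body": {
  "commands": [
    {"translation": [-15,-28,0],"twist": -0.074},
    {"translation": [-15,-28,0],"twist": -0.074},
    {"translation": [-15,-28,0],"twist": -0.074},
    {"translation": [-15,-28,0],"twist": -0.074},
    {"translation": [-15,-28,0],"twist": -0.074},
    {"translation": [-15,-28,0],"twist": -0.074},
    {"translation": [-15,-28,0],"twist": -0.074},
    {"translation": [-15,-28,0],"twist": -0.074},
    {"translation": [-15,-28,0],"twist": -0.074},
    {"translation": [-15,-28,-14],"twist": -0.074},
    {"translation": [0,0,0],"twist": 0},
    {"translation": [0,0,0],"twist": 0},
    {"translation": [0,0,0],"twist": 0}
  ]
}}

```text
time: 15.65
ee_pos: [0.4194, -0.4432, 0.2167]
eef_rot: [-0.665, 0.24, -0.24, 0.665]
ft_force: [0.6, 1.1, 0.2]
width: 0.087
```

```bash
python3 - <<'E'
from h import *
from scipy.spatial.transform import Rotation as R
c=snap('wrist','w6.png'); s=read_state(); x=R.from_quat(s['eef_rot']).as_matrix()[:,0]; print(s['ee_pos'],np.arctan2(x[1],x[0]))
a,w=plaster(c,.032,(150,0,420,230),165,70,'pics/capp.png'); print(a,w.min(0),w.max(0)); print(cv2.approxPolyDP(w,6,True)[:,0])
E
```

```text
[ 0.41964381 -0.44292283  0.21699852] -0.6926733703297815
((330.2464904785156, -390.75042724609375), (60.831336975097656, 138.69203186035156), 0.08316542953252792) [ 299.8309 -460.0601] [ 360.68683 -321.37982]
[[ 342.1548  -321.55243]
 [ 360.48712 -323.89392]
 [ 355.3384  -460.0601 ]
 [ 300.24667 -414.32526]
 [ 303.91013 -368.45493]]
```

View pics/w6.png

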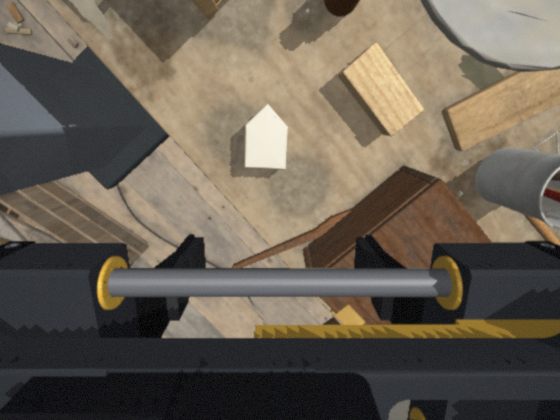

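```bash
python3 - <<'E'
from h import *
c=load('w6'); t=load('t2')
a,w=plaster(c,.032,(235,90,300,180),165,70,'pics/capp.png'); print(a,w.min(0),w.max(0)); print(cv2.approxPolyDP(w,6,True)[:,0])
for z in (0,.03,.06,.09,.12): print(z,ray(c,405,168,z).round(3),ray(c,306,240,z).round(3),'top',[ray(t,*p,z)[:2].round(3) for p in [(432,223),(437,281)]])
i=cv2.imread('pics/top0.png'); cv2.imwrite('pics/box.png',cv2.resize(i[200:310,360:560],(800,440),interpolation=cv2.INTER_CUBIC))
i=cv2.imread('pics/w6.png'); cv2.imwrite('pics/boxw.png',cv2.resize(i[80:260,220:420],(800,720),interpolation=cv2.INTER_CUBIC)[:600])
E
```

```text
((443.2159423828125, -390.2104797363281), (70.60057067871094, 48.795013427734375), 48.50746154785156) [ 402.41925 -431.2709 ] [ 469.19385 -359.2836 ]
[[ 467.79498 -364.8232 ]
 [ 469.19385 -397.35562]
 [ 437.05423 -431.2709 ]
 [ 402.41925 -399.50958]
 [ 434.77567 -364.5906 ]]
0 [ 0.549 -0.531  0.   ] [ 0.393 -0.528  0.   ] top [array([ 0.568, -0.543]), array([ 0.388, -0.543])]
0.03 [ 0.542 -0.519  0.03 ] [ 0.399 -0.516  0.03 ] top [array([ 0.564, -0.533]), array([ 0.388, -0.533])]
0.06 [ 0.536 -0.508  0.06 ] [ 0.405 -0.505  0.06 ] top [array([ 0.56 , -0.523]), array([ 0.388, -0.523])]
0.09 [ 0.529 -0.496  0.09 ] [ 0.411 -0.494  0.09 ] top [array([ 0.556, -0.513]), array([ 0.387, -0.513])]
0.12 [ 0.523 -0.485  0.12 ] [ 0.417 -0.482  0.12 ] top [array([ 0.552, -0.503]), array([ 0.387, -0.503])]
```

View pics/box.png

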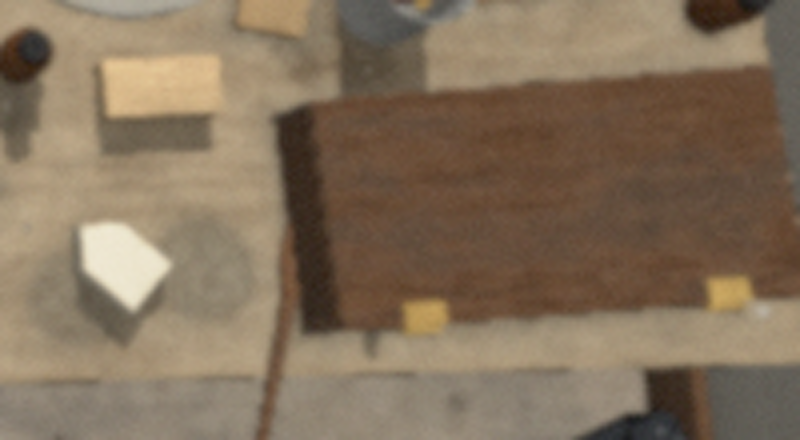

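View pics/boxw.png

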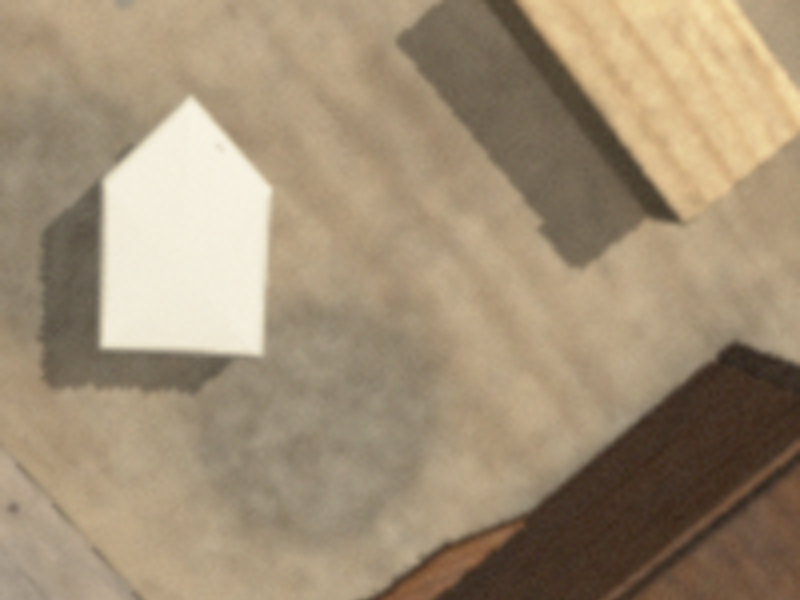

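Request:
{"method": "jog_arm", "body": {
  "commands": [
    {"translation": [8,22,-40],"twist": -0.06},
    {"translation": [8,22,-40],"twist": 0},
    {"translation": [0,0,-40],"twist": 0},
    {"translation": [0,0,-30],"twist": 0},
    {"translation": [0,0,0],"twist": 0},
    {"translation": [0,0,0],"twist": 0},
    {"translation": [0,0,0],"twist": 0}
  ]
}}

```text
time: 16.4
ee_pos: [0.4362, -0.4004, 0.0695]
eef_rot: [0.658, -0.259, 0.261, -0.657]
ft_force: [0.1, -0.1, 0.2]
width: 0.087
```

```bash
cat >> h.py <<'E'
from scipy.spatial.transform import Rotation as R
def st():
    s=read_state(); x=R.from_quat(s['eef_rot']).as_matrix()[:,0]; y=np.arctan2(x[1],x[0]); return (s['ee_pos']*1000).round(1), round(y,4), s['width'], s['ft_force'].round(1)
E
python3 -c "
from h import *
print(st())"
```

```text
(array([ 436.2, -400.4,   69.5]), np.float64(-0.7538), 0.08695173006301178, array([ 0.1, -0.1,  0.2]))
```

Request:
{"method": "jog_arm", "body": {
  "commands": [
    {"translation": [-1,1,-30],"twist": 0},
    {"translation": [0,0,-25],"twist": 0},
    {"translation": [0,0,-9],"twist": 0},
    {"translation": [0,0,0],"twist": 0},
    {"translation": [0,0,0],"twist": 0}
  ]
}}

```text
time: 16.9
ee_pos: [0.4348, -0.3994, 0.0049]
eef_rot: [0.658, -0.26, 0.261, -0.657]
ft_force: [-0.2, 0.4, -0.7]
width: 0.0873
```

Request:
{"method": "jog_arm", "body": {
  "commands": [
    {"translation": [0,0,0],"twist": 0},
    {"translation": [0,0,0],"twist": 0},
    {"translation": [0,0,0],"twist": 0},
    {"translation": [0,0,0],"twist": 0},
    {"translation": [0,0,0],"twist": 0},
    {"translation": [0,0,0],"twist": 0},
    {"translation": [0,0,0],"twist": 0},
    {"translation": [0,0,0],"twist": 0}
  ],
  "grip": 1,
  "grip_force": 20
}}

```text
time: 17.7
ee_pos: [0.4339, -0.3987, 0.0032]
eef_rot: [0.657, -0.26, 0.26, -0.657]
ft_force: [0.6, -1.1, 1.5]
width: 0.048
```

```bash
python3 -c "
from h import *
print(st());print(st());c=snap('wrist','w7.png')"
```

```text
(array([ 433.9, -398.7,    3.2]), np.float64(-0.754), 0.04803526992291139, array([ 0.6, -1.1,  1.5]))
(array([ 433.9, -398.7,    3.2]), np.float64(-0.754), 0.04803526992291139, array([ 0.6, -1.1,  1.5]))
```

View pics/w7.png

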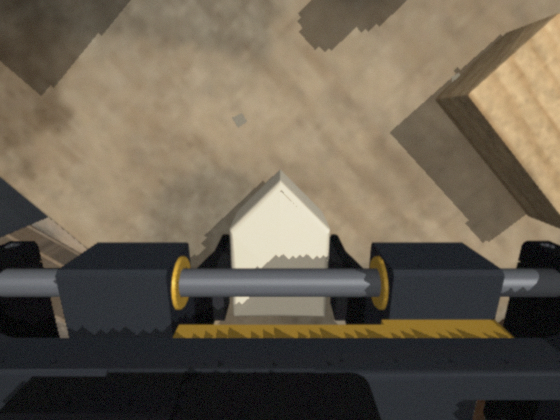

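```bash
python3 - <<'E'
from h import *
c=load('w7'); a=plaster(c,.032,(215,150,345,262),165,70,'pics/capg.png')[1]
s=st(); th=s[1]; Rm=np.array([[np.cos(th),np.sin(th)],[-np.sin(th),np.cos(th)]])
l=(a-s[0][:2])@Rm.T; print(l.min(0),l.max(0)); print(cv2.approxPolyDP(l.astype(np.float32),3,True)[:,0])
E
```

```text
[-23.8113059    8.95701412] [22.34445655 49.7414688 ]
[[ 19.200397    32.577366  ]
 [ 20.98985     11.586564  ]
 [-23.454763     8.957014  ]
 [-23.68177     25.757122  ]
 [ -0.06643131  49.741367  ]]
```

View pics/capg.png

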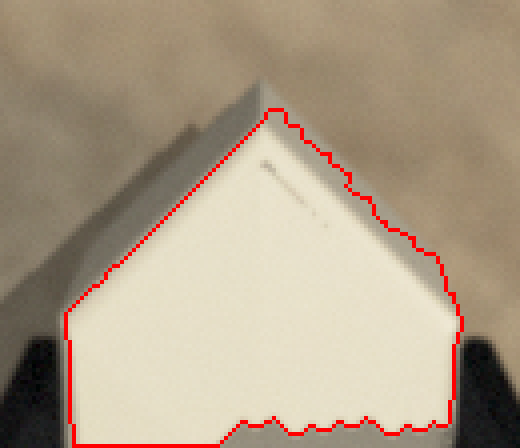

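```bash
python3 - <<'E'
from h import *
c=load('w7')
s=st(); th=s[1]; Rm=np.array([[np.cos(th),np.sin(th)],[-np.sin(th),np.cos(th)]])
for p in [(265,122),(68,315),(458,322)]: print(Rm@(ray(c,215+p[0]/4,150+p[1]/4,.032)[:2]*1000-s[0][:2]))
c=load('w5');
E
```

```text
[-0.39590509 48.16697771]
[-23.2334085   25.38714128]
[22.07832437 24.53223798]
```

Request:
{"method": "jog_arm", "body": {
  "commands": [
    {"translation": [0,0,20],"twist": 0},
    {"translation": [0,0,35],"twist": 0},
    {"translation": [0,0,40],"twist": 0},
    {"translation": [0,0,40],"twist": 0},
    {"translation": [10,22,12],"twist": 0.064},
    {"translation": [10,22,0],"twist": 0.064},
    {"translation": [10,22,0],"twist": 0.064},
    {"translation": [10,23,0],"twist": 0.064},
    {"translation": [10,22,0],"twist": 0.064},
    {"translation": [10,22,0],"twist": 0.064},
    {"translation": [10,22,0],"twist": 0.064},
    {"translation": [10,23,0],"twist": 0.064},
    {"translation": [10,22,0],"twist": 0.064},
    {"translation": [10,22,0],"twist": 0.064},
    {"translation": [10,22,0],"twist": 0.064},
    {"translation": [10,23,0],"twist": 0.064},
    {"translation": [0,0,0],"twist": 0},
    {"translation": [0,0,0],"twist": 0},
    {"translation": [0,0,0],"twist": 0}
  ]
}}

```text
time: 19.65
ee_pos: [0.5538, -0.1322, 0.15]
eef_rot: [0.707, 0.005, -0.005, -0.707]
ft_force: [0.4, -0.1, -2.5]
width: 0.0478
```

```bash
python3 -c "
from h import *
print(st());c=snap('wrist','w8.png');snap('top','t8.png')"
```

```text
(array([ 553.8, -132.2,  150. ]), np.float64(0.0135), 0.04783315751483808, array([ 0.4, -0.1, -2.5]))
```

View pics/w8.png

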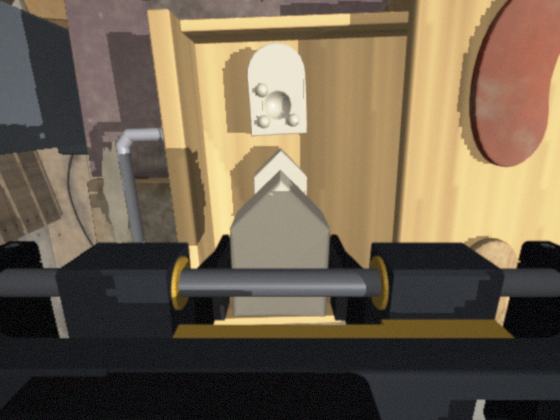

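View pics/t8.png

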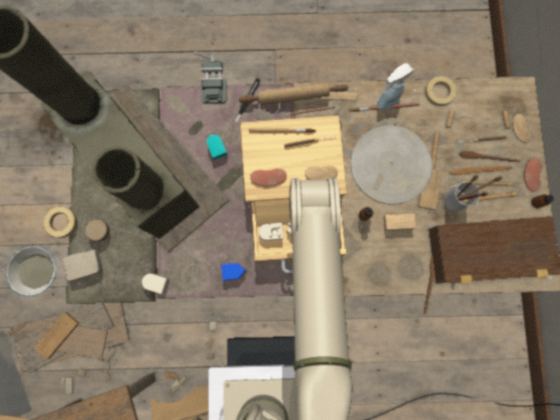

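```bash
python3 - <<'E'
from h import *
c=load('w8')
v=c['img'][130:250,210:350]; cv2.imwrite('pics/w8c.png',cv2.cvtColor(cv2.resize(v,None,fx=4,fy=4,interpolation=cv2.INTER_CUBIC),cv2.COLOR_RGB2BGR))
print(ray(c,280,150,.045))
E
```

```text
[ 0.55266445 -0.08293245  0.045     ]
```

View pics/w8c.png

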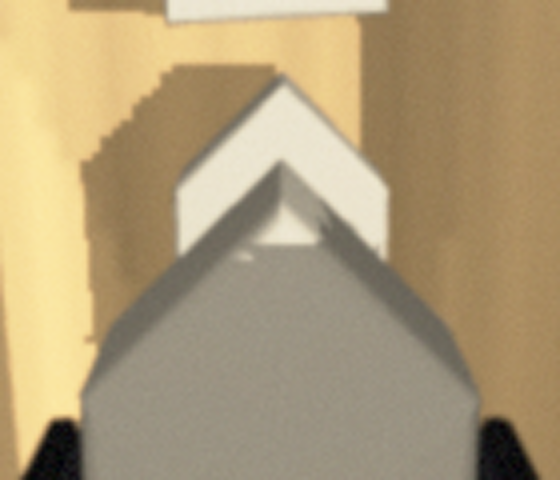

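```bash
python3 - <<'E'
from h import *
c=load('w8')
s=st(); th=s[1]; Rm=np.array([[np.cos(th),np.sin(th)],[-np.sin(th),np.cos(th)]])
for p in [(284,77),(178,185),(388,188)]: print(Rm@(ray(c,210+p[0]/4,130+p[1]/4,.045)[:2]*1000-s[0][:2]))
E
```

```text
[ 0.56078447 50.21955858]
[-22.94399657  26.48372857]
[23.73251134 25.84629009]
```

Request:
{"method": "jog_arm", "body": {
  "commands": [
    {"translation": [0.8,1.2,-25],"twist": 0},
    {"translation": [0,0,-30],"twist": 0},
    {"translation": [0,0,-25],"twist": 0},
    {"translation": [0,0,-8],"twist": 0},
    {"translation": [0,0,0],"twist": 0},
    {"translation": [0,0,0],"twist": 0},
    {"translation": [0,0,0],"twist": 0}
  ]
}}

```text
time: 20.45
ee_pos: [0.5556, -0.1307, 0.0636]
eef_rot: [0.707, 0.006, -0.004, -0.707]
ft_force: [-0.0, 0.2, -1.0]
width: 0.0478
```

```bash
python3 -c "
from h import *
print(st())"
```

```text
(array([ 555.6, -130.7,   63.6]), np.float64(0.0137), 0.04784462720881804, array([-0. ,  0.2, -1. ]))
```

Request:
{"method": "jog_arm", "body": {
  "commands": [
    {"translation": [-0.8,0,-4],"twist": 0},
    {"translation": [0,0,-3],"twist": 0},
    {"translation": [0,0,-3],"twist": 0},
    {"translation": [0,0,-2],"twist": 0},
    {"translation": [0,0,-2],"twist": 0},
    {"translation": [0,0,0],"twist": 0},
    {"translation": [0,0,0],"twist": 0}
  ]
}}

```text
time: 21.15
ee_pos: [0.554, -0.1306, 0.0482]
eef_rot: [0.707, 0.005, -0.005, -0.707]
ft_force: [0.2, -1.4, -0.5]
width: 0.0479
```

```bash
python3 -c "
from h import *
print(st())"
```

```text
(array([ 554. , -130.6,   48.2]), np.float64(0.014), 0.04790578447922739, array([ 0.2, -1.4, -0.5]))
```

Request:
{"method": "jog_arm", "body": {
  "commands": [
    {"translation": [0,0,-1],"twist": 0},
    {"translation": [0,0,0],"twist": 0}
  ]
}}

```text
time: 21.35
ee_pos: [0.5547, -0.1306, 0.0481]
eef_rot: [0.707, 0.006, -0.004, -0.707]
ft_force: [-0.8, -0.2, 7.0]
width: 0.048
```

Request:
{"method": "jog_arm", "body": {
  "commands": [
    {"translation": [0,0,0],"twist": 0},
    {"translation": [0,0,0],"twist": 0},
    {"translation": [0,0,0],"twist": 0},
    {"translation": [0,0,0],"twist": 0},
    {"translation": [0,0,20],"twist": 0},
    {"translation": [0,0,40],"twist": 0},
    {"translation": [0,0,40],"twist": 0},
    {"translation": [0,0,40],"twist": 0},
    {"translation": [5,-20,40],"twist": 0.03},
    {"translation": [10,-20,0],"twist": 0},
    {"translation": [0,0,0],"twist": 0},
    {"translation": [0,0,0],"twist": 0}
  ],
  "grip": 0.25
}}

```text
time: 22.55
ee_pos: [0.5686, -0.1704, 0.2265]
eef_rot: [-0.707, -0.015, 0.016, 0.707]
ft_force: [0.0, 0.4, -0.4]
width: 0.0653
```

```bash
python3 -c "
from h import *
print(st());c=snap('wrist','w9.png');v=c['img'][0:240,170:470]; cv2.imwrite('pics/w9c.png',cv2.cvtColor(cv2.resize(v,None,fx=2.5,fy=2.5,interpolation=cv2.INTER_CUBIC),cv2.COLOR_RGB2BGR))"
```

```text
(array([ 568.6, -170.4,  226.5]), np.float64(0.0434), 0.0653183410342202, array([ 0. ,  0.4, -0.4]))
```

View pics/w9c.png

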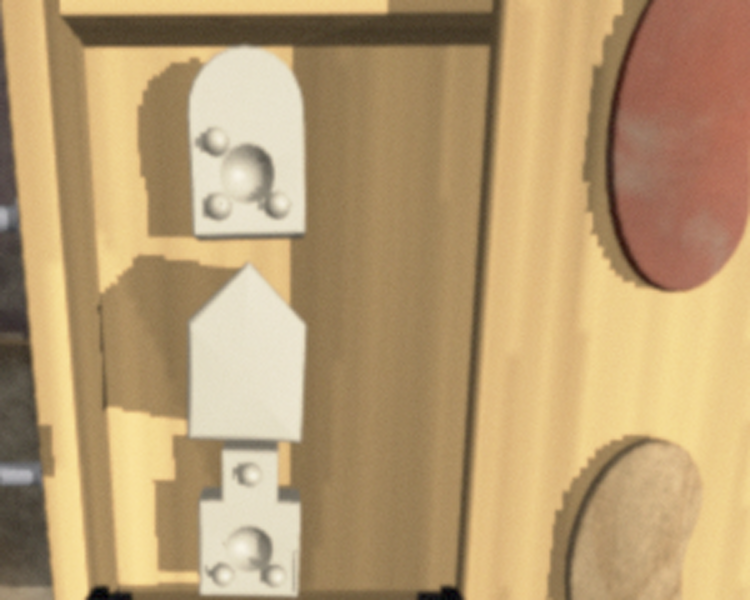

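```bash
python3 - <<'E'
from h import *
c=load('w9')
a,w=plaster(c,.045,(236,12,300,98),165,70,'pics/x.png');print('round',a,w.min(0),w.max(0))
for z in (.077,.0835):
    a,w=plaster(c,z,(236,98,300,182),185,70,'pics/y.png');print('cap',z,a,w.min(0),w.max(0))
for p in [(217,207),(278,205),(215,141)]: print(ray(c,170+p[0]/2.5,p[1]/2.5,.049)[:2]*1000)
t=load('t8'); im=t['img'].astype(int); m=(im.min(2)>170)&(im.max(2)-im.min(2)<60); m[:,:100]=0; m[:,200:]=0
for ct,s,_ in blobs(t,m,0): print(ct,s,ray(t,*ct,.032))
E
```

```text
round ((549.8433227539062, -34.16056442260742), (47.36387634277344, 69.94341278076172), 3.0708348751068115) [525.79987 -69.97725] [575.32117     0.9783199]
cap 0.077 ((554.3607788085938, -117.72802734375), (45.505043029785156, 68.72737884521484), 0.7716150283813477) [ 531.45044 -151.89233] [577.4089  -83.35864]
cap 0.0835 ((554.5769653320312, -117.25899505615234), (44.55343246459961, 67.29004669189453), 0.771523654460907) [ 532.14575 -150.70883] [577.143  -83.6084]
[539.0798531  -59.85737684]
[564.46894361 -57.98215469]
[537.68316167 -34.74267598]
[153.25675676 282.41216216] [143 274  22  19 296] [0.40491914 0.31988814 0.032     ]
```

Request:
{"method": "jog_arm", "body": {
  "commands": [
    {"translation": [-14,36,0],"twist": -0.025},
    {"translation": [-14,36,0],"twist": -0.025},
    {"translation": [-14,36,0],"twist": -0.025},
    {"translation": [-14,36,0],"twist": -0.025},
    {"translation": [-14,36,0],"twist": -0.025},
    {"translation": [-14,36,0],"twist": -0.025},
    {"translation": [-14,36,0],"twist": -0.025},
    {"translation": [-14,36,0],"twist": -0.025},
    {"translation": [-14,36,0],"twist": -0.025},
    {"translation": [-12,36,-3],"twist": -0.025},
    {"translation": [-12,36,-3],"twist": -0.025},
    {"translation": [-12,36,-3],"twist": -0.05},
    {"translation": [0,0,0],"twist": 0},
    {"translation": [0,0,0],"twist": 0},
    {"translation": [0,0,0],"twist": 0}
  ],
  "grip": 0
}}

```text
time: 24.1
ee_pos: [0.4068, 0.2608, 0.2178]
eef_rot: [0.7, -0.099, 0.099, -0.7]
ft_force: [0.5, 0.4, 0.2]
width: 0.0874
```

```bash
python3 -c "
from h import *
print(st());c=snap('wrist','w10.png');
a,w=plaster(c,.032,(150,0,400,215),165,70,'pics/x10.png');print('round',a,w.min(0),w.max(0))
"
```

```text
(array([406.8, 260.8, 217.8]), np.float64(-0.2812), 0.08735338843608599, array([0.5, 0.4, 0.2]))
round ((366.8773193359375, 321.4123229980469), (149.65420532226562, 224.7241668701172), 51.53140640258789) [309.28488 237.6763 ] [497.09    443.60266]
```

View pics/w10.png

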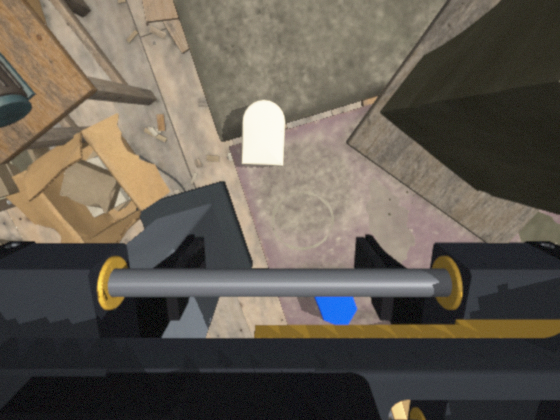

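```bash
python3 -c "
from h import *
c=load('w10')
for vm in (165,190):
  a,w=plaster(c,.032,(236,90,295,175),vm,70,'pics/x10.png');print('round',a,w.min(0),w.max(0))
  print(cv2.approxPolyDP(w,3,True)[:,0])
"
```

```text
round ((407.0685729980469, 323.1674499511719), (71.09011840820312, 65.05672454833984), 71.15989685058594) [371.694  283.0284] [436.0168  358.72775]
[[426.34064 350.35254]
 [431.64536 341.26062]
 [436.0168  307.6911 ]
 [417.57526 283.81497]
 [371.694   298.25726]
 [373.5724  325.72784]
 [394.17093 353.17377]
 [408.47305 358.72775]]
round ((405.1318359375, 323.5687255859375), (69.87472534179688, 47.25279998779297), 70.89306640625) [371.694   283.34656] [431.73373 358.1262 ]
[[426.34064 350.35254]
 [431.73373 333.58475]
 [416.47452 284.13284]
 [371.694   298.25726]
 [392.48047 351.4893 ]
 [410.5549  358.1262 ]]
```

View pics/x10.png

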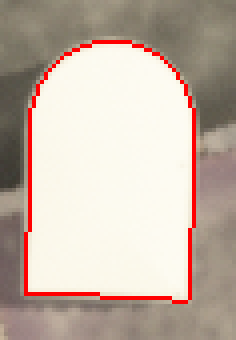

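Request:
{"method": "jog_arm", "body": {
  "commands": [
    {"translation": [-3,26,-30],"twist": -0.044},
    {"translation": [-2,25,-40],"twist": 0},
    {"translation": [0,0,-40],"twist": 0},
    {"translation": [0,0,-40],"twist": 0},
    {"translation": [0,0,0],"twist": 0},
    {"translation": [0,0,0],"twist": 0},
    {"translation": [0,0,0],"twist": 0}
  ]
}}

```text
time: 24.85
ee_pos: [0.4032, 0.313, 0.0704]
eef_rot: [-0.697, 0.114, -0.116, 0.698]
ft_force: [-0.8, 0.3, -0.2]
width: 0.0872
```

```bash
python3 -c "
from h import *
print(st())"
```

```text
(array([403.2, 313. ,  70.4]), np.float64(-0.326), 0.08717469765473668, array([-0.8,  0.3, -0.2]))
```

Request:
{"method": "jog_arm", "body": {
  "commands": [
    {"translation": [-1.5,-1,-30],"twist": 0},
    {"translation": [0,0,-26],"twist": 0},
    {"translation": [0,0,-10],"twist": 0},
    {"translation": [0,0,0],"twist": 0},
    {"translation": [0,0,0],"twist": 0}
  ]
}}

```text
time: 25.35
ee_pos: [0.4013, 0.3123, 0.0038]
eef_rot: [-0.697, 0.114, -0.115, 0.698]
ft_force: [0.6, 0.5, -0.1]
width: 0.087
```

Request:
{"method": "jog_arm", "body": {
  "commands": [
    {"translation": [0,0,0],"twist": 0},
    {"translation": [0,0,0],"twist": 0},
    {"translation": [0,0,0],"twist": 0},
    {"translation": [0,0,0],"twist": 0},
    {"translation": [0,0,0],"twist": 0},
    {"translation": [0,0,0],"twist": 0},
    {"translation": [0,0,0],"twist": 0},
    {"translation": [0,0,0],"twist": 0}
  ],
  "grip": 1,
  "grip_force": 20
}}

```text
time: 26.15
ee_pos: [0.4004, 0.3115, 0.0022]
eef_rot: [0.698, -0.114, 0.114, -0.698]
ft_force: [-0.7, -0.7, 0.5]
width: 0.0481
```

```bash
python3 -c "
from h import *
print(st());c=snap('wrist','w11.png');v=c['img'][140:265,200:360]; cv2.imwrite('pics/w11c.png',cv2.cvtColor(cv2.resize(v,None,fx=4,fy=4,interpolation=cv2.INTER_CUBIC),cv2.COLOR_RGB2BGR))"
```

```text
(array([400.4, 311.5,   2.2]), np.float64(-0.3251), 0.04812790073612747, array([-0.7, -0.7,  0.5]))
```

View pics/w11c.png

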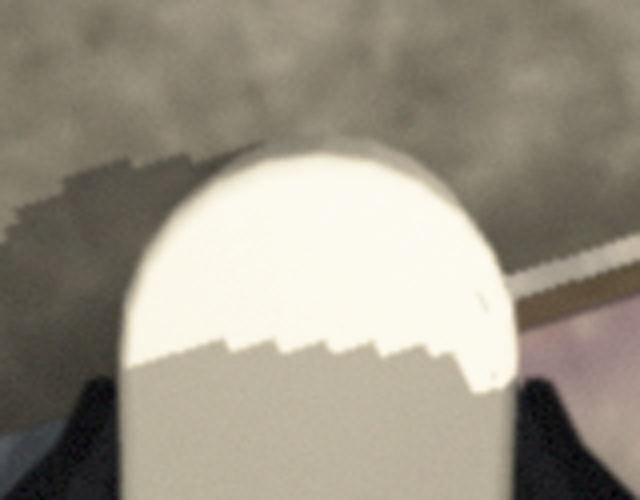

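```bash
python3 - <<'E'
from h import *
c=load('w11')
s=st(); th=s[1]; Rm=np.array([[np.cos(th),np.sin(th)],[-np.sin(th),np.cos(th)]])
for p in [(320,154),(120,370),(517,370)]: print(Rm@(ray(c,200+p[0]/4,140+p[1]/4,.032)[:2]*1000-s[0][:2]))
E
```

```text
[-0.85614114 49.81978254]
[-23.96306951  24.48793793]
[21.91856438 24.49639616]
```

Request:
{"method": "jog_arm", "body": {
  "commands": [
    {"translation": [0,0,20],"twist": 0},
    {"translation": [0,0,40],"twist": 0},
    {"translation": [0,0,45],"twist": 0},
    {"translation": [0,0,43],"twist": 0},
    {"translation": [12,-28,0],"twist": 0.03},
    {"translation": [12,-28,0],"twist": 0.03},
    {"translation": [12,-28,0],"twist": 0.03},
    {"translation": [12,-28,0],"twist": 0.03},
    {"translation": [12,-28,0],"twist": 0.03},
    {"translation": [12,-28,0],"twist": 0.03},
    {"translation": [12,-28,0],"twist": 0.03},
    {"translation": [12,-28,0],"twist": 0.03},
    {"translation": [12,-28,0],"twist": 0.03},
    {"translation": [12,-28,0],"twist": 0.03},
    {"translation": [12,-28,0],"twist": 0.03},
    {"translation": [12,-28,0],"twist": 0.03},
    {"translation": [7,-23,0],"twist": 0.022},
    {"translation": [0,0,0],"twist": 0},
    {"translation": [0,0,0],"twist": 0},
    {"translation": [0,0,0],"twist": 0}
  ]
}}

```text
time: 28.2
ee_pos: [0.551, -0.0463, 0.15]
eef_rot: [-0.707, -0.02, 0.021, 0.707]
ft_force: [-0.0, 1.0, -1.1]
width: 0.0483
```

```bash
python3 -c "
from h import *
print(st());c=snap('wrist','w12.png');v=c['img'][100:265,200:360]; cv2.imwrite('pics/w12c.png',cv2.cvtColor(cv2.resize(v,None,fx=3.6,fy=3.6,interpolation=cv2.INTER_CUBIC),cv2.COLOR_RGB2BGR))"
```

```text
(array([551. , -46.3, 150. ]), np.float64(0.0582), 0.048310935132519696, array([-0. ,  1. , -1.1]))
```

View pics/w12c.png

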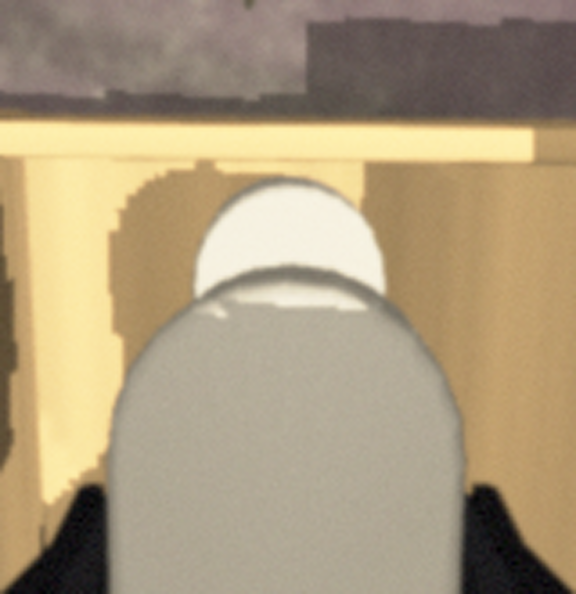

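```bash
python3 - <<'E'
from h import *
c=load('w12')
s=st(); th=s[1]; Rm=np.array([[np.cos(th),np.sin(th)],[-np.sin(th),np.cos(th)]])
for p in [(290,180),(195,275),(385,277)]: print(Rm@(ray(c,200+p[0]/3.6,100+p[1]/3.6,.045)[:2]*1000-s[0][:2]))
E
```

```text
[ 0.08208347 49.36721017]
[-23.37153974  26.17132506]
[23.56904253 25.65393411]
```

Request:
{"method": "jog_arm", "body": {
  "commands": [
    {"translation": [0.7,-0.8,-25],"twist": 0},
    {"translation": [0,0,-30],"twist": 0},
    {"translation": [0,0,-25],"twist": 0},
    {"translation": [0,0,-8],"twist": 0},
    {"translation": [0,0,0],"twist": 0},
    {"translation": [0,0,0],"twist": 0},
    {"translation": [0,0,0],"twist": 0}
  ]
}}

```text
time: 28.95
ee_pos: [0.553, -0.0481, 0.0636]
eef_rot: [0.707, 0.021, -0.019, -0.707]
ft_force: [0.5, -0.1, -1.1]
width: 0.048
```

```bash
python3 -c "
from h import *
print(st())"
```

```text
(array([553. , -48.1,  63.6]), np.float64(0.0572), 0.047983367565310554, array([ 0.5, -0.1, -1.1]))
```

Request:
{"method": "jog_arm", "body": {
  "commands": [
    {"translation": [-0.9,0.8,-4],"twist": 0},
    {"translation": [0,0,-3],"twist": 0},
    {"translation": [0,0,-3],"twist": 0},
    {"translation": [0,0,-2],"twist": 0},
    {"translation": [0,0,-2],"twist": 0},
    {"translation": [0,0,0],"twist": 0},
    {"translation": [0,0,0],"twist": 0}
  ]
}}

```text
time: 29.65
ee_pos: [0.5514, -0.0473, 0.0482]
eef_rot: [-0.707, -0.02, 0.02, 0.707]
ft_force: [1.4, 2.2, -0.1]
width: 0.0478
```

Request:
{"method": "jog_arm", "body": {
  "commands": [
    {"translation": [0,0,-1],"twist": 0},
    {"translation": [0,0,-1],"twist": 0},
    {"translation": [0,0,0],"twist": 0}
  ]
}}

```text
time: 29.95
ee_pos: [0.5518, -0.0475, 0.0467]
eef_rot: [0.707, 0.021, -0.02, -0.707]
ft_force: [-0.2, 0.7, 5.1]
width: 0.0479
```

Request:
{"method": "jog_arm", "body": {
  "commands": [
    {"translation": [0,0,0],"twist": 0},
    {"translation": [0,0,0],"twist": 0},
    {"translation": [0,0,0],"twist": 0},
    {"translation": [0,0,0],"twist": 0},
    {"translation": [0,0,20],"twist": 0},
    {"translation": [0,0,40],"twist": 0},
    {"translation": [0,-10,40],"twist": 0},
    {"translation": [0,-40,40],"twist": -0.01},
    {"translation": [10,-40,40],"twist": 0},
    {"translation": [10,-34,0],"twist": 0},
    {"translation": [0,0,0],"twist": 0},
    {"translation": [0,0,0],"twist": 0}
  ],
  "grip": 0.25
}}

```text
time: 31.15
ee_pos: [0.5696, -0.162, 0.2157]
eef_rot: [-0.707, -0.016, 0.016, 0.707]
ft_force: [-0.4, 0.4, 0.4]
width: 0.0652
```

```bash
python3 -c "
from h import *
print(st());snap('top','t13.png');snap('scene','s13.png');c=snap('wrist','w13.png');v=c['img'][0:240,170:470]; cv2.imwrite('pics/w13c.png',cv2.cvtColor(cv2.resize(v,None,fx=2.5,fy=2.5,interpolation=cv2.INTER_CUBIC),cv2.COLOR_RGB2BGR))"
```

```text
(array([ 569.6, -162. ,  215.7]), np.float64(0.0456), 0.06517650233006184, array([-0.4,  0.4,  0.4]))
```

View pics/w13c.png

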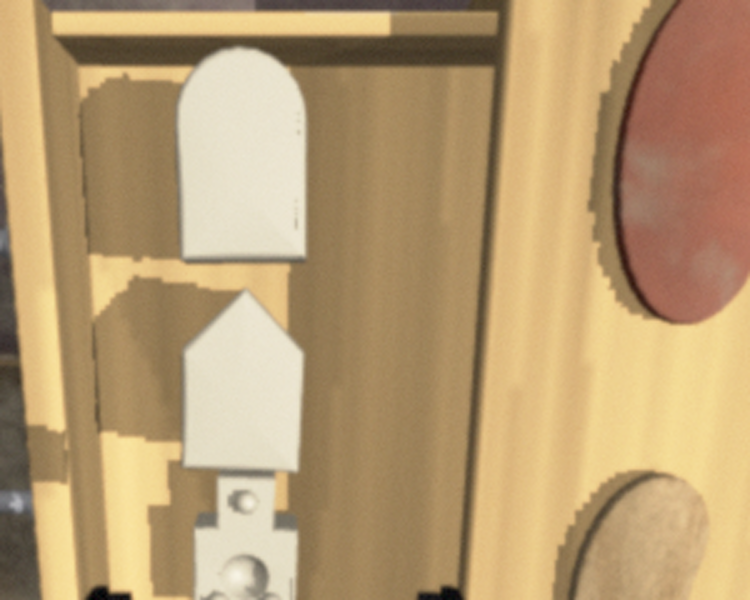

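View pics/t13.png

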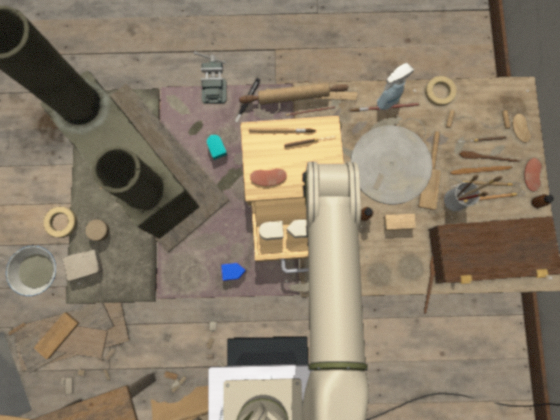

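View pics/s13.png

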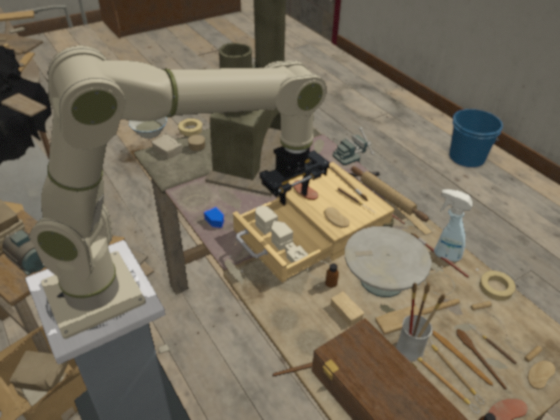

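Request:
{"method": "jog_arm", "body": {
  "commands": [
    {"translation": [-35,9,0],"twist": 0},
    {"translation": [-35,9,0],"twist": 0},
    {"translation": [-35,9,0],"twist": 0},
    {"translation": [-35,8,0],"twist": 0},
    {"translation": [0,0,-40],"twist": 0},
    {"translation": [0,0,-40],"twist": 0},
    {"translation": [0,0,-30],"twist": 0},
    {"translation": [0,0,0],"twist": 0},
    {"translation": [0,0,0],"twist": 0}
  ],
  "grip": 0.63
}}

```text
time: 32.2
ee_pos: [0.43, -0.1258, 0.1069]
eef_rot: [-0.707, -0.017, 0.017, 0.707]
ft_force: [-0.4, 0.5, 1.1]
width: 0.0321
```

```bash
python3 -c "
from h import *
print(st());c=snap('wrist','w14.png')"
```

```text
(array([ 430. , -125.8,  106.9]), np.float64(0.0485), 0.032081035483177055, array([-0.4,  0.5,  1.1]))
```

View pics/w14.png

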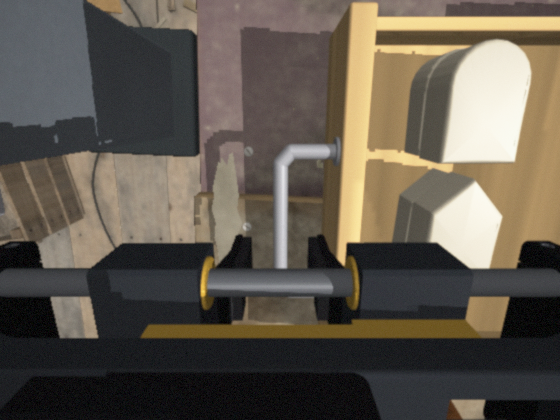

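Handle bar runs at column 281, midway between the fingers (240 and 320). Both caps sit flush on bases. Descend, grip, push.

Request:
{"method": "jog_arm", "body": {
  "commands": [
    {"translation": [0,0,-30],"twist": 0},
    {"translation": [0,0,-20],"twist": 0},
    {"translation": [0,0,-8],"twist": 0},
    {"translation": [0,0,0],"twist": 0}
  ]
}}

```text
time: 32.65
ee_pos: [0.4302, -0.1266, 0.0488]
eef_rot: [-0.707, -0.017, 0.017, 0.707]
ft_force: [0.0, 0.5, -0.5]
width: 0.0323
```

Request:
{"method": "jog_arm", "body": {
  "commands": [
    {"translation": [0,0,0],"twist": 0},
    {"translation": [0,0,0],"twist": 0},
    {"translation": [0,0,0],"twist": 0},
    {"translation": [0,0,0],"twist": 0}
  ],
  "grip": 1,
  "grip_force": 30
}}

```text
time: 33.05
ee_pos: [0.4302, -0.1268, 0.0488]
eef_rot: [0.707, 0.017, -0.016, -0.707]
ft_force: [-0.8, -0.7, 4.0]
width: 0.0091
```

Request:
{"method": "jog_arm", "body": {
  "commands": [
    {"translation": [5,0.2,0],"twist": 0},
    {"translation": [10,0.4,0],"twist": 0},
    {"translation": [14,0.6,0],"twist": 0},
    {"translation": [14,0.6,0],"twist": 0},
    {"translation": [14,0.6,0],"twist": 0},
    {"translation": [14,0.6,0],"twist": 0},
    {"translation": [14,0.6,0],"twist": 0},
    {"translation": [14,0.6,0],"twist": 0},
    {"translation": [14,0.6,0],"twist": 0},
    {"translation": [14,0.6,0],"twist": 0},
    {"translation": [14,0.6,0],"twist": 0},
    {"translation": [10,0.4,0],"twist": 0},
    {"translation": [8,0.3,0],"twist": 0},
    {"translation": [5,0.2,0],"twist": 0},
    {"translation": [4,0.2,0],"twist": 0},
    {"translation": [0,0,0],"twist": 0},
    {"translation": [0,0,0],"twist": 0}
  ]
}}

```text
time: 34.75
ee_pos: [0.5987, -0.1188, 0.0489]
eef_rot: [-0.707, -0.017, 0.016, 0.707]
ft_force: [0.4, 3.7, 4.8]
width: 0.0088
```

Request:
{"method": "jog_arm", "body": {
  "commands": [
    {"translation": [2,0,0],"twist": 0},
    {"translation": [2,0,0],"twist": 0},
    {"translation": [0,0,0],"twist": 0},
    {"translation": [0,0,0],"twist": 0}
  ]
}}

```text
time: 35.15
ee_pos: [0.6023, -0.1187, 0.0489]
eef_rot: [-0.707, -0.017, 0.016, 0.707]
ft_force: [0.2, 4.1, 6.3]
width: 0.009
```

Request:
{"method": "jog_arm", "body": {
  "commands": [
    {"translation": [2,0,0],"twist": 0},
    {"translation": [0,0,0],"twist": 0},
    {"translation": [0,0,0],"twist": 0}
  ]
}}

```text
time: 35.45
ee_pos: [0.6042, -0.1186, 0.0489]
eef_rot: [-0.707, -0.017, 0.016, 0.707]
ft_force: [-0.4, 3.8, 6.2]
width: 0.009
```

Request:
{"method": "jog_arm", "body": {
  "commands": [
    {"translation": [1.5,0,0],"twist": 0},
    {"translation": [0,0,0],"twist": 0},
    {"translation": [0,0,0],"twist": 0}
  ]
}}

```text
time: 35.75
ee_pos: [0.6057, -0.1185, 0.0489]
eef_rot: [-0.707, -0.017, 0.017, 0.707]
ft_force: [-0.8, 3.7, 6.2]
width: 0.0093
```

Request:
{"method": "jog_arm", "body": {
  "commands": [
    {"translation": [1.5,0,0],"twist": 0},
    {"translation": [0,0,0],"twist": 0},
    {"translation": [0,0,0],"twist": 0}
  ]
}}

```text
time: 36.05
ee_pos: [0.6071, -0.1184, 0.0489]
eef_rot: [-0.707, -0.017, 0.017, 0.707]
ft_force: [-0.6, 4.0, 6.7]
width: 0.0089
```

Request:
{"method": "jog_arm", "body": {
  "commands": [
    {"translation": [1.5,0,0],"twist": 0},
    {"translation": [0,0,0],"twist": 0},
    {"translation": [0,0,0],"twist": 0}
  ]
}}

```text
time: 36.35
ee_pos: [0.6087, -0.1184, 0.0489]
eef_rot: [-0.707, -0.017, 0.017, 0.707]
ft_force: [0.0, 4.1, 6.4]
width: 0.0086
```

Request:
{"method": "jog_arm", "body": {
  "commands": [
    {"translation": [1.5,0,0],"twist": 0},
    {"translation": [1.5,0,0],"twist": 0},
    {"translation": [0,0,0],"twist": 0},
    {"translation": [0,0,0],"twist": 0}
  ]
}}

```text
time: 36.75
ee_pos: [0.6092, -0.1184, 0.0488]
eef_rot: [-0.707, -0.015, 0.018, 0.707]
ft_force: [-14.0, 4.9, 17.1]
width: 0.0087
```

```bash
python3 -c "
from h import *
print(st());c=snap('wrist','w15.png');c=snap('top','t15.png');v=c['img'][105:225,220:420]; cv2.imwrite('pics/t15c.png',cv2.cvtColor(cv2.resize(v,None,fx=4,fy=4,interpolation=cv2.INTER_CUBIC),cv2.COLOR_RGB2BGR))"
```

```text
(array([ 609.2, -118.4,   48.8]), np.float64(0.0477), 0.008728326647025676, array([-14. ,   4.9,  17.1]))
```

View pics/w15.png

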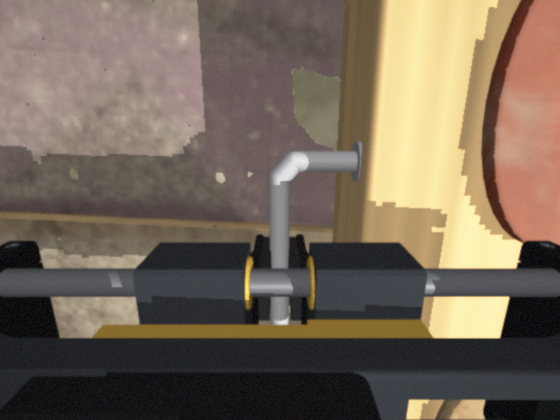

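View pics/t15c.png

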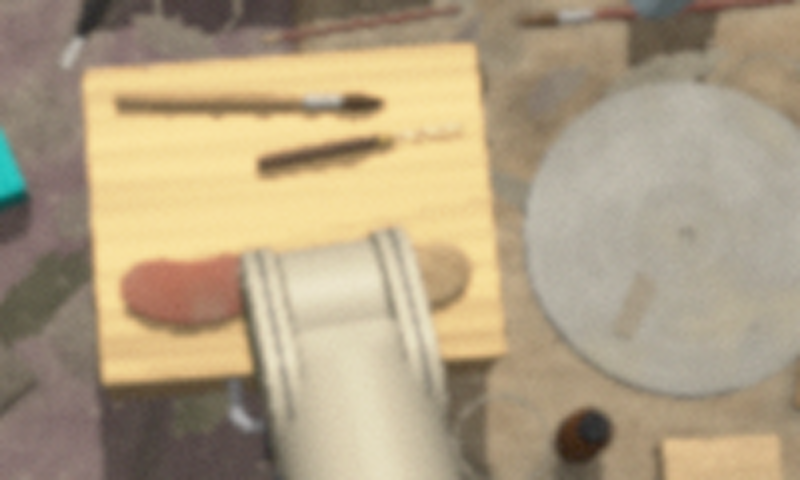

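Request:
{"method": "jog_arm", "body": {
  "commands": [
    {"translation": [0,0,0],"twist": 0},
    {"translation": [0,0,0],"twist": 0},
    {"translation": [0,0,0],"twist": 0},
    {"translation": [0,0,15],"twist": 0},
    {"translation": [0,0,35],"twist": 0},
    {"translation": [0,0,40],"twist": 0},
    {"translation": [0,0,40],"twist": 0},
    {"translation": [-20,-30,30],"twist": 0},
    {"translation": [-20,-40,0],"twist": 0},
    {"translation": [-20,-40,0],"twist": 0},
    {"translation": [-20,-20,0],"twist": 0},
    {"translation": [0,0,0],"twist": 0},
    {"translation": [0,0,0],"twist": 0}
  ],
  "grip": 0.64
}}

```text
time: 38.15
ee_pos: [0.5313, -0.2498, 0.2093]
eef_rot: [0.707, 0.017, -0.016, -0.707]
ft_force: [0.0, 1.3, 1.4]
width: 0.0314
```

```bash
python3 -c "
from h import *
print(st());c=snap('wrist','w16.png');c=snap('top','t16.png');v=c['img'][105:225,220:420]; cv2.imwrite('pics/t16c.png',cv2.cvtColor(cv2.resize(v,None,fx=4,fy=4,interpolation=cv2.INTER_CUBIC),cv2.COLOR_RGB2BGR))"
```

```text
(array([ 531.3, -249.8,  209.3]), np.float64(0.0458), 0.03142730791912751, array([0. , 1.3, 1.4]))
```

View pics/w16.png

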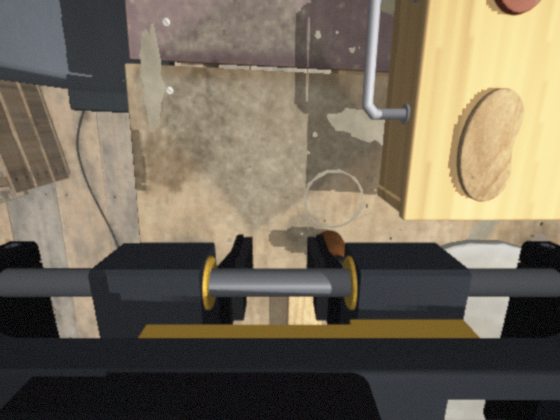

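View pics/t16c.png

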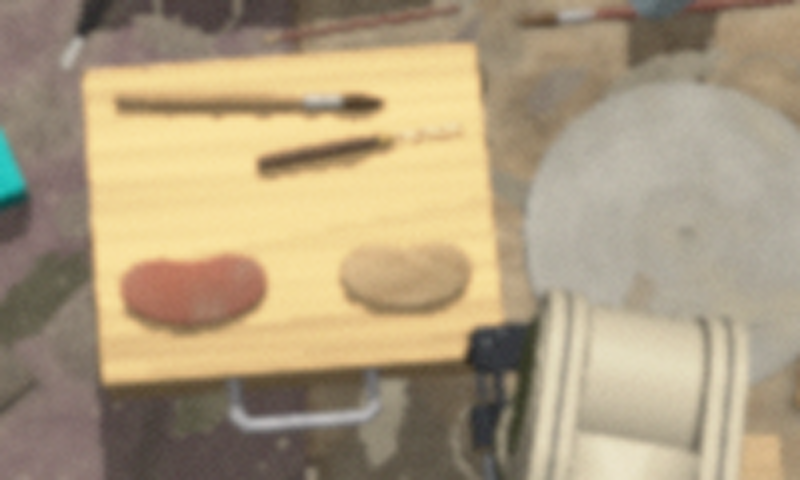

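```bash
python3 -c "
from h import *
print(close_job())"
```

```text
the job is handed in; nothing more can be done
None
```

The job is handed in at about 38 s of the 208 s allowed; no verdict is reported. Everything was done as asked:
- **Tools:** I pulled the drawer open and laid the wooden rib and the red kidney on the front half of the chest top.
- **Caps:** Two caps were out on the table, the pointed one and the round one, and I set each on its own base. The round cap had been knocked about 24 mm aside during the run, so I measured it again before gripping it. I saw no neck cap anywhere on the table, so the neck base stays uncovered in the drawer.
- **Drawer:** I gripped the handle and pushed the drawer in about 179 mm until the force rose to 14 N.

**Last checks:** Both caps came down without force to the expected home height, and the wrist picture showed them flush and turned like their bases. The final pictures show both tools on the chest and the gripper clear, and the bottle and block were never touched.

**Disagreement and limits:** The handle stopped about 6 mm further in than where I first gripped it. I take this to mean the drawer stood slightly open at the start, and I could not read the joint directly. With the drawer shut, the caps could not be looked at again.

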